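Nest the stainless sampling pails

ROBOT

A 6-joint arm with a two-finger parallel gripper is mounted at the origin on the work surface. World frame = base frame: x ahead of the robot, y to its left, z up, the work surface at z = 0. Lengths are in m, angles in rad, forces in N, time in s.
With the tool pointing down it reaches from about 0.35 to 0.95 m from the base axis. Payload 17.4 kg.
Tool frame: the origin (TCP) lies on the centre line of the jaws, within the pads' length; the fingertips stand 11 mm ahead of it and the grasp point (between the pads) lies 8 mm behind it; z points along the fingers, y is the direction in which the jaws open and shut (so a half turn about z gives the same grasp; the last joint's range is limited). The gripper opens to 93 mm and grips with 3 to 60 N. Pads are 15 mm wide; open, the fingers measure 128 mm over their backs; the gripper's body (75 mm by 188 mm) begins 65 mm behind the grasp point.
Start: joints at [-1.239, 0.116, 1.442, -0, 1.584, -0.038], TCP at [0.244, -0.629, 0.23] pointing down, gripper open.
Joint ranges: [-2.83, 2.83], [-0.83, 2.19], [0.07, 2.5], [-1.14, 4.28], [0.01, 3], [-2.97, 2.97]. Speed limits (rad/s): [1.89, 1.89, 2.22, 3.14, 3.14, 3.14].

INTERFACE

Orientations are given as a unit quaternion [x, y, z, w].
In Python, from plant import state, grab_frame, camera_params, hand_in gives the robot as it stands. The module is installed in compiled form; this text tells all that it offers.
- The arm moves only by the tool apply_moves, never from a script. Its argument "steps" is one flat list of numbers, 5 for each row, row after row: the finger opening in mm, from 0 to 93, then the shift along the tool's x, y, z in mm, then the turn about the tool's z in rad. A call has 1 to 12 rows; each row is the pose to reach, as a shift and turn from the pose commanded when the call began, along the tool's axes at that moment; what a row does not reach only later rows make up. A row lasts 1/12 s, in which the tool goes at most 41.7 mm and 7.16 degrees, less where a joint would pass 70% of its speed; a pose out of reach is approached as far as the arm can. A call with a gripper value outside its range is refused whole. The fingers move at their own pace and stop on an object; "grip_force" is the grip in N (left out, the last holds). Time passes only in rows, so rows that repeat a pose let the fingers close. It gives the time, the measured TCP pose, the force and the opening at its end, in the units of the state.
- state(): the state, without advancing time (a new reading comes with each control period).
- grab_frame(name): name is "side" or "top" or "wrist"; returns the picture (400x640x3 uint8, blue, green, red); there is no depth.
- camera_params(name): a dict with "vfov" (degrees; the focal length in pixels is half the picture's height over the tangent of half this angle, whatever the lens; pixels are square), "cx", "cy" (the principal point, pixels), "xyz" and "attitude" of the camera in the world; the wrist camera has in their place "T_tool_cam" (4x4, takes a point from camera to tool coordinates, whose origin is the TCP and whose axes are the flange's). Camera axes: x right, y up, looking along -z (the intrinsics and any distortion apply to the point x, -y, -z); pixel columns grow to the right and rows downward; lengths in m; the calibration is good to about 2 mm. The wrist camera is an equidistant fisheye: a pixel r from the principal point sees the ray r / f radians off the axis. A picture is of the moment at which its call begins: read the wrist's pose just before it. camera_params takes no time and is no camera call.
- hand_in(): hands the job in, once; it reports no verdict.
The state is a dict: "t": time; "qpos": joint angles; "qvel": joint speeds; "joint_torque": joint torques, N m; "ee_pos": TCP position; "eef_rot": TCP orientation; "contact_force": force on the tool from outside, world axes, zero at the start; "wrist_torque": the same for the moment, N m; "grip_width": finger opening in m.
Only numpy, scipy, OpenCV 4.12 (cv2) and the standard library are available. Lean on these libraries where they do the work, as an engineer would, in place of code of your own. Each camera call takes 0.05 s, during which the arm holds its last target.

TASK

Put the three stainless sampling pails away as one nest, where the large pail stands: the middle pail upright inside the large one first, then the small pail, which has fallen on its side, upright inside the middle one, each let down gently until it stands flat on the floor of the pail around it and never dropped in. Leave the three wire bails (carrying handles) laid well over to the side, and do not knock over or shove the glassware and boxes round about.

Things in the scene. Friction and masses are not known exactly. Their poses are not given: they have to be found in the camera images.
- pail_large: Largest plain stainless-steel pail, round, slightly tapered, open at the top: outside diameter 160 mm at the rim and 136 mm at the base, 120 mm high, wall and floor 3 mm, 0.3 to 0.6 kg. Stands upright. Origin: centre of the underside; z up its axis through the mouth; y along the line of the two ears on which the bail turns.
- pail_middle: Middle pail of the same make: 116 mm across the rim, 98 mm across the base, 105 mm high, wall and floor 3 mm, 0.2 to 0.4 kg. Stands upright. Origin: centre of the underside; z up its axis; y along its ears.
- pail_small: Small pail of the same make: 74 mm across the rim, 60 mm across the base, 88 mm high, wall and floor 3 mm, 0.1 to 0.2 kg. At the start it lies on its side on the bench, ears level, bail sticking up. Origin: centre of the underside; z along its axis out through the mouth (at the start nearly level); y along its ears; x points up at the start.
- bail_large (a joint): Lean of the large pail's bail about its ears (pail's y axis, 120 mm above the underside), rad: 0 straight up over the mouth, positive towards the pail's +x, stops at +-1.3. A U of 6 mm wire, 168 mm wide, cross bar 100 mm from that axis. Stiff: stays where left, moves at about 0.4 N on the bar. Starts roughly upright, barring the mouth. Laid well over: more than 0.7 either way.
- bail_middle (a joint): The same for the middle pail's bail: 124 mm wide, cross bar 78 mm from the ears' axis, which lies at rim height, 105 mm above the underside. Starts anywhere within 0.85 of upright. Stays where left; about 0.2 N at the bar moves it. Its stiffness can leave the pail hanging some 5 degrees out of plumb.
- bail_small (a joint): The same for the small pail's bail: 82 mm wide, cross bar 70 mm from the ears' axis, which lies at rim height, 88 mm above the underside. Starts at 1.0 to 1.3, pointing up from the mouth end of the lying pail and leaning a little outward. Stays where left; about 0.2 N moves it. Lifted by it, the pail swings down to hang 8 degrees or less out of plumb.
- bar_large (a point): Middle of the cross bar of the large pail's bail (a steel sleeve 12 mm thick and 44 mm long, along the pail's y axis).
- bar_middle (a point): Middle of the cross bar of the middle pail's bail (a steel sleeve 12 mm thick and 44 mm long, along the pail's y axis). The pail can be carried by it.
- bar_small (a point): Middle of the cross bar of the small pail's bail (a steel sleeve 12 mm thick and 44 mm long, along the pail's y axis). The pail can be carried by it.
- dish: Bystander: small open glass dish, 72 mm across, 38 mm high. Origin: centre of the underside.
- reagent: Bystander: clear glass bottle with blue cap, 68 mm across, 125 mm high. Origin: centre of the underside.
- amber: Bystander: amber glass bottle with black cap, 66 mm across, 135 mm high. Origin: centre of the underside.
- tipbox: Bystander: pipette-tip box with blue lid, 87 x 127 x 63 mm. Origin: centre of the underside.
- flask_a: Bystander: stoppered volumetric flask, 80 mm across, 204 mm high. Origin: centre of the underside.
- flask_b: Bystander: stoppered volumetric flask, 80 mm across, 204 mm high. Origin: centre of the underside.

How it is judged:
On the way, in this order (a step that is already met when the one before it is completed fails the run):
1. the middle pail stands upright and flat on the floor of the large pail, let go (horizontal distance between pail_middle and pail_large below 0.022 m and z of pail_middle in the frame of pail_large between -0.003 and 0.008 m and angle between pail_middle's own z axis and vertical below 0.06 rad and contact force between the fingers and pail_middle below 0.3 N), for 0.2 s.
2. the small pail stands upright and flat on the floor of the middle pail, let go (horizontal distance between pail_small and pail_middle below 0.022 m and z of pail_small in the frame of pail_middle between -0.003 and 0.008 m and angle between each of pail_small, pail_middle's own z axis and vertical below 0.06 rad and horizontal distance between pail_middle and pail_large below 0.022 m and z of pail_middle in the frame of pail_large between -0.003 and 0.008 m and contact force between the fingers and pail_small below 0.3 N), for 0.2 s.
At the end, for the whole second after the job is handed in: Large pail upright, within 50 mm of its start; middle pail flat in it and small pail flat in the middle one (undersides within 8 mm in height, axes within 22 mm, tilt under 0.06 rad); each bail more than 0.7 rad from upright relative to its pail; all at rest (horizontal distance between pail_middle and pail_large below 0.022 m and z of pail_middle in the frame of pail_large between -0.003 and 0.008 m and angle between each of pail_middle, pail_small's own z axis and vertical below 0.06 rad and horizontal distance between pail_small and pail_middle below 0.022 m and z of pail_small in the frame of pail_middle between -0.003 and 0.008 m and angle between pail_large's own z axis and vertical below 0.05 rad and height (world z) of pail_large below 0.008 m and distance of pail_large from where it was at the start of the episode below 0.05 m and (value of joint bail_large above 0.7 rad or value of joint bail_large below -0.7 rad) and (value of joint bail_middle above 0.7 rad or value of joint bail_middle below -0.7 rad) and (value of joint bail_small above 0.7 rad or value of joint bail_small below -0.7 rad) and linear speed of each of pail_large, pail_middle, pail_small below 0.02 m/s); the robot touches nothing.
It fails at once if the middle pail is dropped into the large one (faster than 0.45 m/s inside it) (horizontal distance between pail_middle and pail_large below 0.04 m and z of pail_middle in the frame of pail_large below 0.11 m and linear speed of pail_middle above 0.45 m/s).
It fails at once if the small pail is dropped into the middle one (faster than 0.45 m/s inside it) (horizontal distance between pail_small and pail_middle below 0.04 m and z of pail_small in the frame of pail_middle below 0.1 m and linear speed of pail_small above 0.45 m/s).
It fails at once if a bystander is shoved more than 40 mm or tipped (distance of any of dish, reagent, amber, tipbox, flask_a, flask_b from where it was at the start of the episode above 0.04 m or angle between any of dish, reagent, amber, tipbox, flask_a, flask_b's own z axis and vertical above 0.3 rad).
It also fails if it takes over 72 s, if anything falls off the work surface, if the arm or the gripper's body presses on something with over 40 N, if the wrist force passes 120 N, or if a joint passes its speed limit or range.

## Working session

There is one attempt and no reset: what is moved stays moved. The work goes in short steps, Python scripts to look and compute and a tool call to move; the robot and the scene stay as the last step left them, time stands still between calls to the robot, and variables do not carry over. Pictures are saved under pics/ and viewed, and the job is handed in when it is done.

Besides the shell and the picture viewer there is one more tool, called after "Emit:" by a JSON object that holds its "fn" and its "kwargs". apply_moves: Moves the arm, as the interface text tells. Its arguments: {"type":"object","properties":{"steps":{"type":"array","items":{"type":"number"}},"grip_force":{"type":"number"}},"required":["steps"]}

```bash
mkdir -p pics; ls; python3 - <<'E'
from plant import state, grab_frame, camera_params
import cv2,json
s=state();print(s)
for n in ["side","top","wrist"]:
    print(n,camera_params(n)); cv2.imwrite(f"pics/{n}0.png",grab_frame(n))
E
```

```text
pics
{'t': 0.0, 'qpos': array([-1.23882829e+00,  1.16501314e-01,  1.44228175e+00,  3.75520616e-06,
        1.58396577e+00, -3.78367670e-02]), 'qvel': array([-0.00089437,  0.00021834,  0.0005371 ,  0.00042561, -0.00083248,
        0.00016915]), 'joint_torque': array([ 1.23082300e-03, -7.21266389e+01, -6.22608590e+01,  7.81038450e-02,
        2.38419970e-02, -1.44503751e-04]), 'ee_pos': array([ 0.24387608, -0.62920332,  0.22888459]), 'eef_rot': array([ 9.82954030e-01,  1.83850592e-01, -8.28534807e-05, -5.72122309e-04]), 'contact_force': array([ 0.90609149, -0.78590913,  0.57274143]), 'wrist_torque': array([ 0.01789769, -0.00444034, -0.03682198]), 'grip_width': 0.09327877734755026}
side {'vfov': 54.56159891817726, 'cx': 323.5132257681918, 'cy': 202.86643377916423, 'xyz': array([0.18952747, 0.64451129, 0.75997751]), 'attitude': array([-0.10712572,  0.40973391,  0.87661753, -0.22843798])}
top {'vfov': 54.18879606057391, 'cx': 323.241414376401, 'cy': 203.17930293693303, 'xyz': array([ 0.40800662, -0.00513788,  1.27335267]), 'attitude': array([ 0.04518337, -0.05404505, -0.70015522,  0.71050705])}
wrist {'vfov': 65.70646984690485, 'cx': 321.68265819735075, 'cy': 202.12734468457177, 'T_tool_cam': array([[ 4.64068167e-04,  9.57951814e-01,  2.86928748e-01,
         8.07598007e-02],
       [ 9.99999538e-01, -6.85953639e-04,  6.72789261e-04,
        -1.89933958e-04],
       [ 8.41319512e-04,  2.86928303e-01, -9.57951690e-01,
        -1.55115041e-01],
       [ 0.00000000e+00,  0.00000000e+00,  0.00000000e+00,
         1.00000000e+00]])}
```

View pics/side0.png

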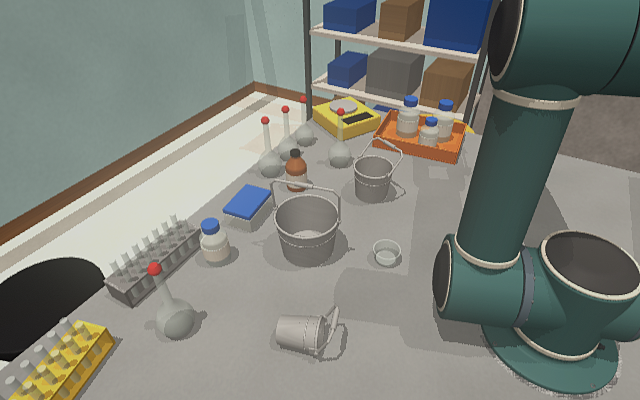

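View pics/top0.png

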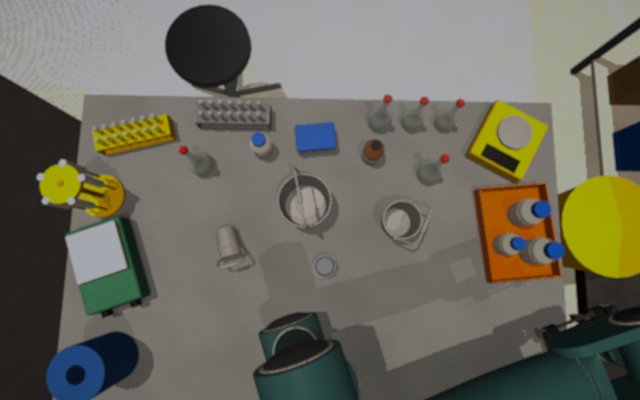

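View pics/wrist0.png

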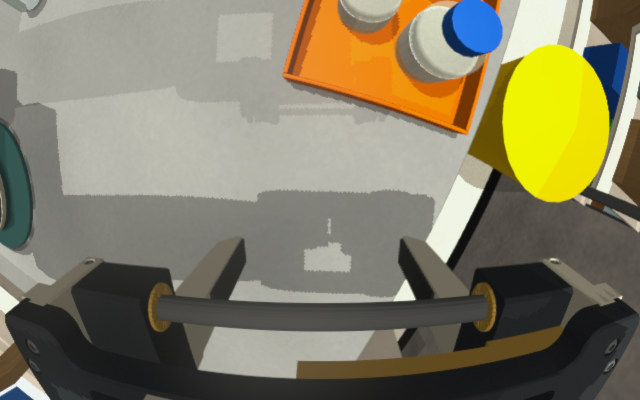

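```bash
cat > h.py <<'E'
import numpy as np, cv2
from scipy.spatial.transform import Rotation as R
from plant import state, grab_frame, camera_params
def pose(s=None):
    s=s or state(); T=np.eye(4); T[:3,:3]=R.from_quat(s['eef_rot']).as_matrix(); T[:3,3]=s['ee_pos']; return T
def cam(n,T=None):
    c=camera_params(n); f=200/np.tan(np.radians(c['vfov'])/2)
    if n=='wrist':
        M=(pose() if T is None else T)@c['T_tool_cam']
    else:
        M=np.eye(4); M[:3,:3]=R.from_quat(c['attitude']).as_matrix(); M[:3,3]=c['xyz']
    return dict(f=f,cx=c['cx'],cy=c['cy'],M=M,fish=n=='wrist')
def ray(c,u,v):
    x=(u-c['cx'])/c['f']; y=(v-c['cy'])/c['f']
    if c['fish']:
        r=np.hypot(x,y); k=np.sin(r)/r if r>1e-9 else 1; d=np.array([x*k,-y*k,-np.cos(r)])
    else: d=np.array([x,-y,-1.])
    return c['M'][:3,3], c['M'][:3,:3]@(d/np.linalg.norm(d))
def onz(c,u,v,z):
    o,d=ray(c,u,v); return o+d*(z-o[2])/d[2]
def proj(c,p):
    q=c['M'][:3,:3].T@(np.asarray(p)-c['M'][:3,3]); a,b=q[0]/-q[2],-q[1]/-q[2]
    if c['fish']:
        r=np.hypot(a,b); k=np.arctan2(r,1)/r if r>1e-9 else 1; a*=k;b*=k
    return np.array([c['cx']+c['f']*a,c['cy']+c['f']*b])
def tri(obs):
    A=np.zeros((3,3));b=np.zeros(3);
    for c,u,v in obs:
        o,d=ray(c,u,v);P=np.eye(3)-np.outer(d,d);A+=P;b+=P@o
    p=np.linalg.solve(A,b); return p,[np.linalg.norm((np.eye(3)-np.outer(ray(c,u,v)[1],ray(c,u,v)[1]))@(p-c['M'][:3,3])) for c,u,v in obs]
def crop(img,u0,v0,w,h,k,name):
    cv2.imwrite('pics/'+name+'.png',cv2.resize(img[v0:v0+h,u0:u0+w],None,fx=k,fy=k,interpolation=cv2.INTER_CUBIC))
E
python3 - <<'E'
from h import *
t=cv2.imread('pics/top0.png');s=cv2.imread('pics/side0.png')
crop(t,200,150,250,135,3,'t_crop'); crop(s,250,120,200,140,4,'s_crop1'); crop(s,250,260,150,110,5,'s_crop2')
E
```

```text
(no output)
```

View pics/t_crop.png

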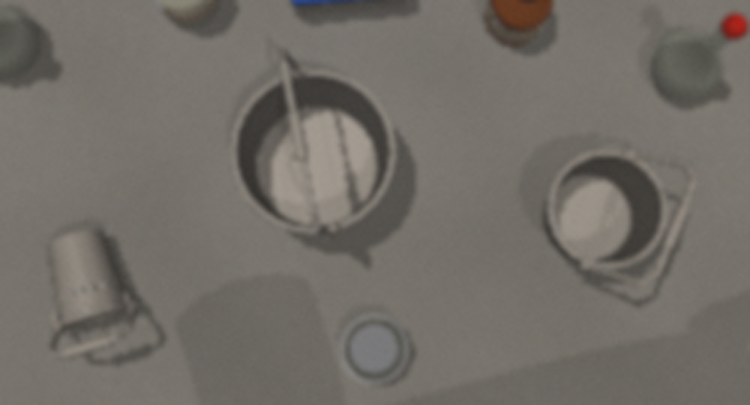

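View pics/s_crop1.png

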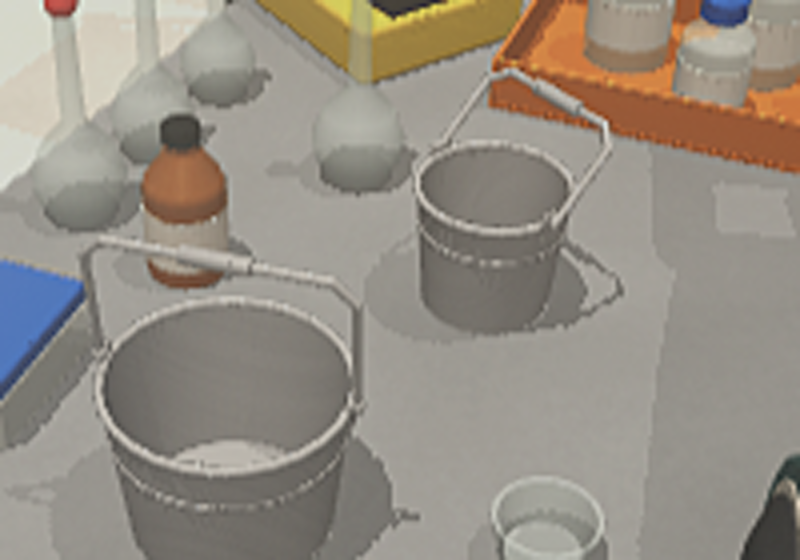

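View pics/s_crop2.png

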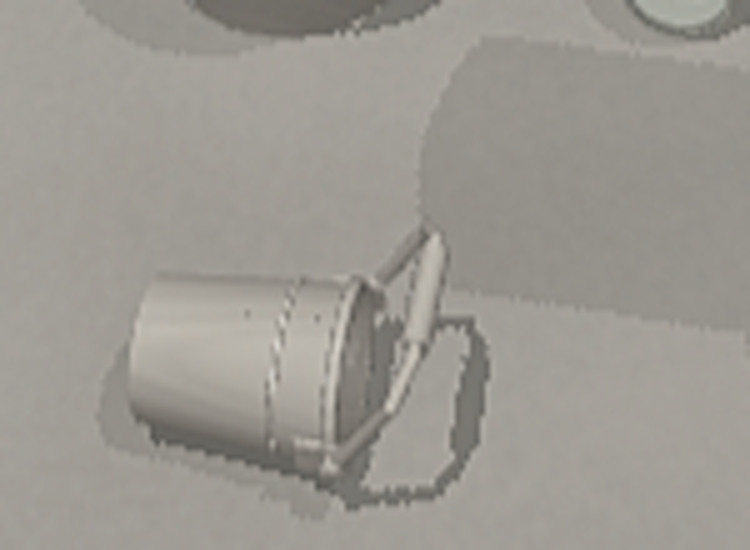

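```bash
python3 - <<'E'
from h import *
t=cam('top');s=cam('side')
T=lambda u,v:(t,200+u/3,150+v/3); S=lambda u,v:(s,250+u/4,120+v/4); S2=lambda u,v:(s,250+u/5,260+v/5)
np.set_printoptions(precision=4,suppress=True)
print('barM',tri([T(668,240),S(558,94)]))
print('barL',tri([T(302,150),S(220,259)]))
print('barS',tri([T(88,343),S2(428,288)]))
print('L rim pts',[onz(*T(*p),.12) for p in [(235,150),(395,150),(310,70),(320,232)]])
print('M rim pts',[onz(*T(*p),.105) for p in [(547,212),(665,205),(606,148),(605,270)]])
print('M rim side',[onz(*S(*p),.105) for p in [(414,180),(575,195),(500,142),(500,235)]])
print('L rim side',[onz(*S(*p),.12) for p in [(97,375),(357,395),(230,297),(225,475)]])
print('dish',onz(*T(376,345),.038),'amber',onz(*T(520,5),.135),'flaskb',onz(*T(688,65),.05),'flask a', onz(t,203,165,.05))
print('reag',onz(t,259,142,.125),'tip',onz(t,316,137,.063))
print('S base corners top',[onz(*T(*p),z) for p,z in [((50,242),.037),((103,228),.037),((60,330),.037),((138,305),.037)]])
E
```

```text
barM (array([ 0.4949, -0.2994,  0.1707]), [np.float64(0.0033999611082448653), np.float64(0.0033999611082450414)])
barL (array([0.5684, 0.046 , 0.222 ]), [np.float64(0.004317469858829864), np.float64(0.004317469858829909)])
barS (array([0.3846, 0.2542, 0.1054]), [np.float64(0.002764350173229608), np.float64(0.002764350173229726)])
L rim pts [array([0.5786, 0.1154, 0.12  ]), array([ 0.5811, -0.0435,  0.12  ]), array([0.661 , 0.0427, 0.12  ]), array([0.4984, 0.0294, 0.12  ])]
M rim pts [array([ 0.523, -0.197,  0.105]), array([ 0.5318, -0.3158,  0.105 ]), array([ 0.5888, -0.2572,  0.105 ]), array([ 0.4659, -0.2545,  0.105 ])]
M rim side [array([ 0.5805, -0.2365,  0.105 ]), array([ 0.4685, -0.2766,  0.105 ]), array([ 0.5452, -0.3154,  0.105 ]), array([ 0.4969, -0.204 ,  0.105 ])]
L rim side [array([0.6502, 0.0732, 0.12  ]), array([0.5004, 0.0107, 0.12  ]), array([ 0.6181, -0.0339,  0.12  ]), array([0.5354, 0.1091, 0.12  ])]
dish [ 0.388  -0.0287  0.038 ] amber [ 0.7276 -0.1666  0.135 ] flaskb [ 0.6885 -0.3584  0.05  ] flask a [0.6981 0.3661 0.05  ]
reag [0.7544 0.1786 0.125 ] tip [0.7929 0.007  0.063 ]
S base corners top [array([0.4902, 0.3152, 0.037 ]), array([0.5057, 0.2603, 0.037 ]), array([0.3989, 0.3001, 0.037 ]), array([0.4258, 0.2203, 0.037 ])]
```

```bash
cat >> h.py <<'E'
np.set_printoptions(precision=4,suppress=True)
def go(x,y,z,jaw=None):
    """tool-axis shift (mm) and turn to bring TCP to x,y,z with jaw axis (tool y) at world angle jaw (mod pi)"""
    T=pose(); d=T[:3,:3].T@(np.array([x,y,z])-T[:3,3])*1000
    print('TCP',T[:3,3],'shift mm',d.round(1),'dist',np.linalg.norm(d).round(1),end=' ')
    a=np.arctan2(T[1,1],T[0,1]); print('jaw now',round(a,3),end=' ')
    if jaw is not None:
        w=(jaw-a+np.pi/2)%np.pi-np.pi/2; print('turn about tool z',round(-w,3))
    print('')
E
python3 - <<'E'
from h import *
go(.47,-.28,.36)
E
```

```text
TCP [ 0.2439 -0.6292  0.2291] shift mm [ 337.  -244.  -130.7] dist 436.1 jaw now -1.201
```

Emit:
{"fn": "apply_moves", "kwargs": {"steps": [93,0,0,-40,0,93,20,-15,-75,0,93,50,-36,-90,0,93,82,-60,-105,0,93,114,-83,-125,0,93,146,-106,-131,0,93,178,-129,-131,0,93,210,-152,-131,0,93,242,-175,-131,0,93,274,-198,-131,0,93,306,-221,-131,0,93,337,-244,-131,0], "grip_force": 10}}

```text
t: 1.15
ee_pos: [0.4706, -0.2782, 0.3606]
eef_rot: [0.983, 0.184, 0.0, 0.0]
contact_force: [0.7, 0.7, -0.8]
grip_width: 0.0926
```

Emit:
{"fn": "apply_moves", "kwargs": {"steps": [93,0,0,0,0,93,0,0,0,0]}}

```text
t: 1.32
ee_pos: [0.4708, -0.2786, 0.3606]
eef_rot: [0.983, 0.185, -0.0, -0.0]
contact_force: [-0.2, -0.2, -0.9]
grip_width: 0.0929
```

```bash
cat > w.py <<'E'
from h import *
import sys
T=pose(); img=grab_frame('wrist'); n=sys.argv[1]
cv2.imwrite(f'pics/{n}.png',img); np.save(f'pics/{n}.npy',T); print(T[:3,3],state()['t'],np.abs(state()['qvel']).max())
E
python3 w.py w1
```

```text
[ 0.4708 -0.2786  0.3606] 1.3667 0.03757636294902837
```

View pics/w1.png

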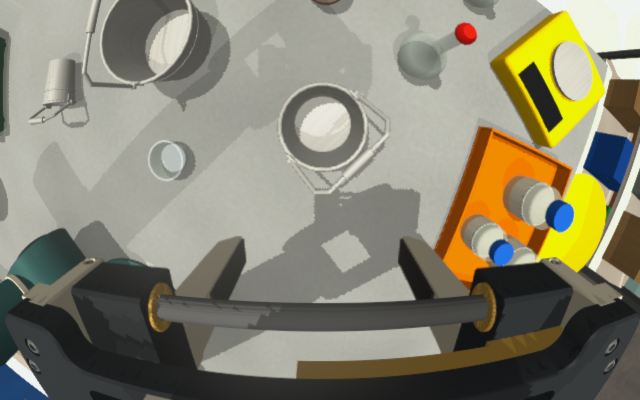

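```bash
python3 - <<'E'
from h import *
i=cv2.imread('pics/w1.png'); crop(i,260,70,150,140,5,'w1c'); crop(i,60,0,180,110,4,'w1d')
E
```

```text
(no output)
```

View pics/w1c.png

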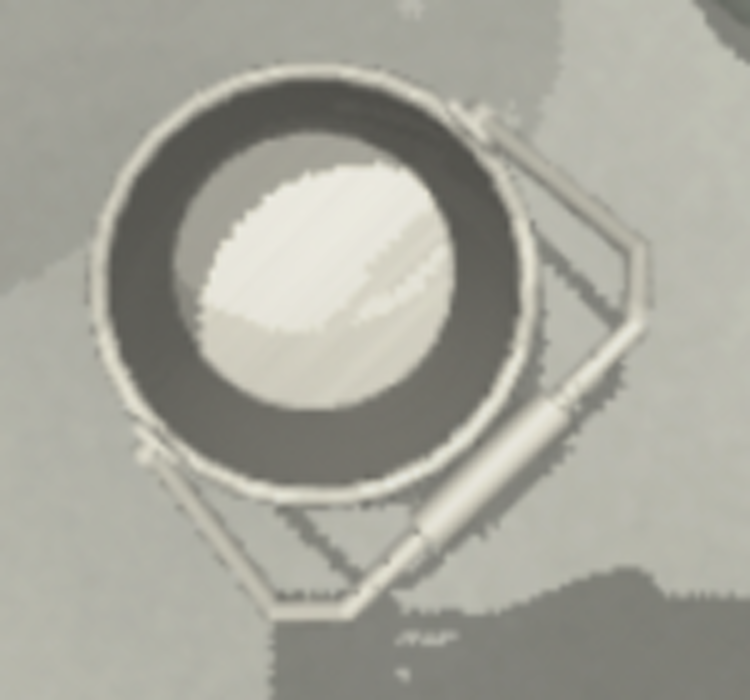

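View pics/w1d.png

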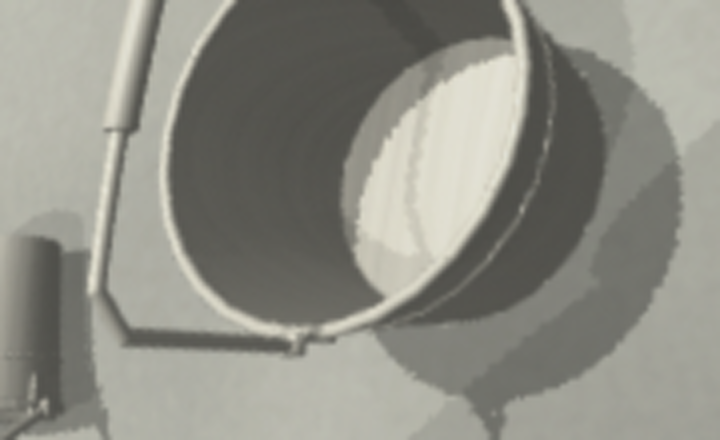

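```bash
cat >> h.py <<'E'
def bar_solve(c,uv,C,r):
    o,d=ray(c,*uv); b=d@(o-C); q=(o-C)@(o-C)-r*r; D=b*b-q
    out=[o+d*(-b+s*np.sqrt(max(D,0))) for s in (-1,1)]
    return out, D
E
python3 - <<'E'
from h import *
c=cam('wrist',np.load('pics/w1.npy'))
P=lambda u,v:(260+u/5,70+v/5)
e1=onz(c,*P(480,118),.105);e2=onz(c,*P(150,447),.105); print(e1,e2,np.linalg.norm(e1-e2),(e1+e2)/2)
rim=[onz(c,*P(*p),.105) for p in [(93,285),(535,285),(315,65),(315,500)]]; print(rim, np.mean(rim,0))
C=np.mean(rim,0);C[:2]=C[:2]
print(bar_solve(c,P(493,470),C,.078), tri([(c,*P(493,470)),(cam('side'),389.5,143.5)]),tri([(c,*P(493,470)),(cam('side'),389.5,143.5),(cam('top'),422.7,230)]))
s1=onz(c,*P(418,535),.168);s2=onz(c,*P(568,408),.168);print(s1,s2,'bar angle',np.arctan2(*(s2-s1)[[1,0]]),np.linalg.norm(s1-s2),'ears',np.arctan2(*(e1-e2)[[1,0]]))
P=lambda u,v:(60+u/4,0+v/4)
print('L ear',onz(c,*P(300,338),.12))
E
```

```text
[ 0.5854 -0.2812  0.105 ] [ 0.4714 -0.2321  0.105 ] 0.124102139826904 [ 0.5284 -0.2567  0.105 ]
[array([ 0.507 , -0.2026,  0.105 ]), array([ 0.5497, -0.3115,  0.105 ]), array([ 0.5823, -0.2362,  0.105 ]), array([ 0.4739, -0.2787,  0.105 ])] [ 0.5282 -0.2572  0.105 ]
([array([ 0.5051, -0.3114,  0.1562]), array([ 0.4966, -0.3244,  0.0811])], np.float64(0.001468713736089644)) (array([ 0.5042, -0.3111,  0.1619]), [np.float64(0.0017443032905361318), np.float64(0.0017443032905360754)]) (array([ 0.4998, -0.3069,  0.1631]), [np.float64(0.00688702180125437), np.float64(0.0022902757626448358), np.float64(0.008537959995718367)])
[ 0.486  -0.2991  0.168 ] [ 0.5262 -0.3197  0.168 ] bar angle -0.4746476893406122 0.04514199638754478 ears -0.40734121184867866
L ear [0.501  0.0189 0.12  ]
```

```bash
python3 - <<'E'
from h import *
go(.515,.012,.40)
E
```

```text
TCP [ 0.4702 -0.2797  0.3605] shift mm [ 147.6 -255.5  -39.5] dist 297.8 jaw now -1.199
```

Emit:
{"fn": "apply_moves", "kwargs": {"steps": [93,18,-32,-5,0,93,37,-64,-10,0,93,55,-96,-15,0,93,74,-128,-20,0,93,92,-160,-25,0,93,111,-192,-30,0,93,130,-224,-35,0,93,148,-255,-40,0,93,148,-255,-40,0,93,148,-255,-40,0]}}

```text
t: 2.2
ee_pos: [0.516, 0.0114, 0.4007]
eef_rot: [0.983, 0.184, -0.0, 0.0]
contact_force: [-0.9, -0.5, 0.7]
grip_width: 0.0933
```

```bash
python3 w.py w2
```

```text
[0.516  0.0114 0.4007] 2.25 0.027944252926200633
```

View pics/w2.png

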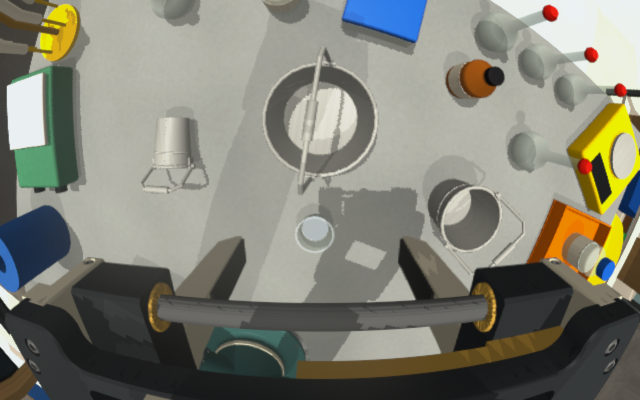

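```bash
python3 - <<'E'
from h import *
i=cv2.imread('pics/w2.png'); crop(i,255,40,130,155,5,'w2c'); crop(i,130,105,90,100,7,'w2d')
E
```

```text
(no output)
```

View pics/w2c.png

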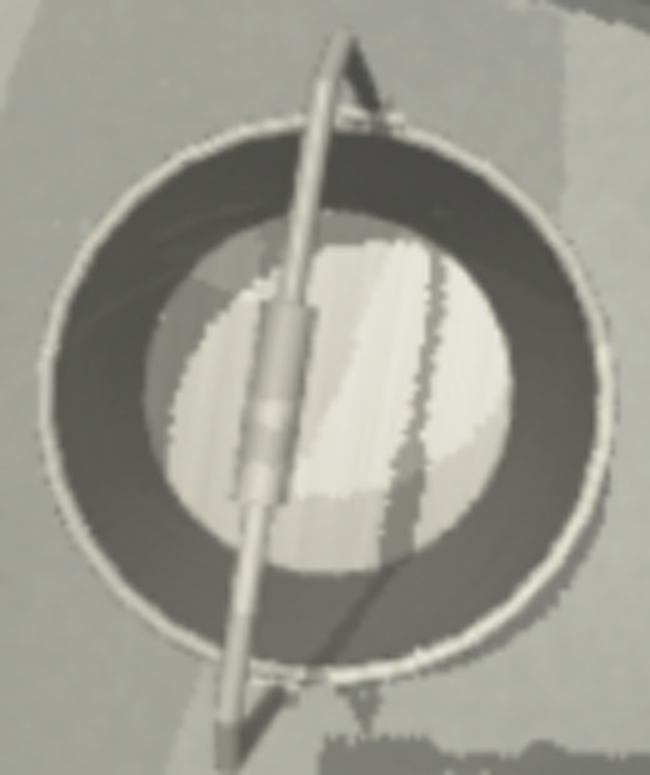

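View pics/w2d.png

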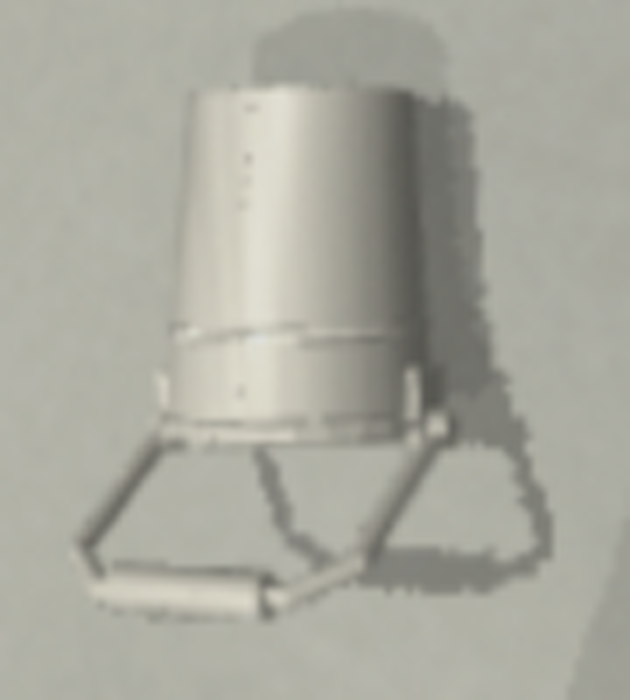

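```bash
python3 - <<'E'
from h import *
c=cam('wrist',np.load('pics/w2.npy'))
P=lambda u,v:(255+u/5,40+v/5)
e1=onz(c,*P(378,115),.12);e2=onz(c,*P(290,690),.12); print('L ears',e1,e2,np.linalg.norm(e1-e2),(e1+e2)/2,'ang',np.arctan2(*(e1-e2)[[1,0]]))
rim=[onz(c,*P(*p),.12) for p in [(42,400),(610,400),(330,113),(330,685)]]; C=np.mean(rim,0);print(C)
print(bar_solve(c,P(275,402),C,.1), tri([(c,*P(275,402)),(cam('side'),305,184.7)]))
P=lambda u,v:(130+u/7,105+v/7)
e1=onz(c,*P(165,432),.037);e2=onz(c,*P(437,428),.037); C=(e1+e2)/2; print('S ears',e1,e2,np.linalg.norm(e1-e2),C,'ang',np.arctan2(*(e1-e2)[[1,0]]))
print(bar_solve(c,P(182,592),C,.07), tri([(c,*P(182,592)),(cam('side'),335.6,317.6)]))
s1=onz(c,*P(98,588),.103);s2=onz(c,*P(268,598),.103);print(np.linalg.norm(s1-s2),np.arctan2(*(s1-s2)[[1,0]]))
go(.577,.075,.27)
E
```

```text
L ears [0.6604 0.0549 0.12  ] [0.4987 0.0185 0.12  ] 0.16573104949607054 [0.5795 0.0367 0.12  ] ang 0.22143720736244688
[0.5806 0.0387 0.12  ]
([array([0.5781, 0.0494, 0.2194]), array([0.5704, 0.0545, 0.0218])], np.float64(0.009782694471080322)) (array([0.5758, 0.0478, 0.2213]), [np.float64(0.002883241186421187), np.float64(0.0028832411864211063)])
S ears [0.3962 0.3048 0.037 ] [0.4248 0.2261 0.037 ] 0.0836740072992872 [0.4105 0.2654 0.037 ] ang 1.9193439504410794
([array([0.3839, 0.2584, 0.1014]), array([0.3486, 0.2954, 0.024 ])], np.float64(0.002150930242274307)) (array([0.3838, 0.255 , 0.1058]), [np.float64(0.0024279080832725606), np.float64(0.0024279080832726244)])
0.04912635191447059 1.8782619604060953
TCP [0.5159 0.0104 0.4005] shift mm [ 80.4 -38.2 130.4] dist 157.9 jaw now -1.201
```

```bash
python3 - <<'E'
from h import *
go(.5865,.0087,.27,1.792)
E
```

```text
TCP [0.5159 0.0104 0.4005] shift mm [ 65.3  27.1 130.4] dist 148.3 jaw now -1.201 turn about tool z 0.148
```

Emit:
{"fn": "apply_moves", "kwargs": {"steps": [0,20,8,20,0.05,0,40,16,50,0.1,0,60,24,85,0.148,0,65,27,115,0.148,0,65,27,130,0.148,0,65,27,130,0.148,0,65,27,130,0.148,0,65,27,130,0.148]}}

```text
t: 2.92
ee_pos: [0.5862, 0.0088, 0.2733]
eef_rot: [0.994, 0.11, 0.002, 0.0]
contact_force: [-0.3, 0.0, 0.4]
grip_width: 0.0445
```

```bash
python3 - <<'E'
from h import *
s=state();print(s['grip_width'],s['eef_rot'])
T=pose();print(T[:3,:3])
p=np.array([-.219,.976]);
go(.5865,.0087,.215,1.792)
for th,f in [(.3,0),(.6,0),(.9,0),(1.15,0)]:
    o=.1*np.sin(th)-.006-.0175; z=.12+.1*np.cos(th)-.002
    go(*(np.array([.58,.038])+p*o),z)
E
python3 w.py w3
```

```text
0.04447512582859382 [0.9939 0.1103 0.0015 0.0002]
[[ 0.9756  0.2193  0.003 ]
 [ 0.2193 -0.9757 -0.0001]
 [ 0.0029  0.0008 -1.    ]]
TCP [0.5862 0.0088 0.2733] shift mm [ 0.1  0.1 58.3] dist 58.3 jaw now -1.35 turn about tool z -0.0

TCP [0.5862 0.0088 0.2733] shift mm [  0.2 -35.9  59.8] dist 69.8 jaw now -1.35 
TCP [0.5862 0.0088 0.2733] shift mm [  0.1 -62.9  72.8] dist 96.2 jaw now -1.35 
TCP [0.5862 0.0088 0.2733] shift mm [  0.1 -84.8  93.1] dist 125.9 jaw now -1.35 
TCP [0.5862 0.0088 0.2733] shift mm [  0.  -97.7 114.4] dist 150.5 jaw now -1.35 
[0.5862 0.0088 0.2733] 2.9667 0.007623514089070478
```

View pics/w3.png

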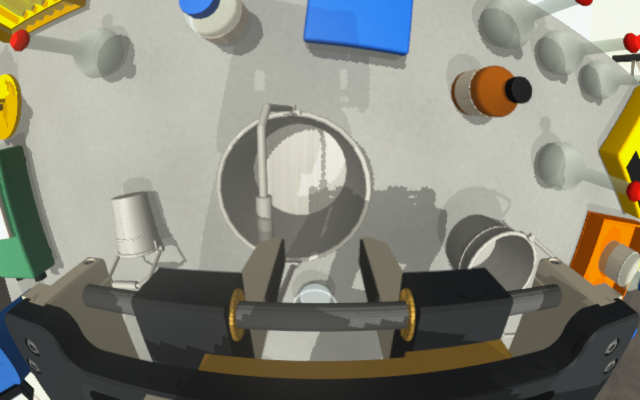

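Emit:
{"fn": "apply_moves", "kwargs": {"steps": [0,0,0,0,0,0,0,0,0,0,0,0,0,0,0,0,0,0,0,0,0,0,0,0,0,0,0,0,0,0,0,0,0,0,0,0,0,30,0,0,0,0,58,0]}}

```text
invalid input
```

Emit:
{"fn": "apply_moves", "kwargs": {"steps": [0,0,0,0,0,0,0,-15,0,0,0,0,-26,1,0,0,0,-36,2,0,0,0,-46,6,0,0,0,-55,11,0,0,0,-63,15,0,0,0,-71,21,0,0,0,-79,28,0,0,0,-86,36,0,0,0,-92,46,0,0,0,-98,56,0]}}

```text
t: 3.97
ee_pos: [0.5644, 0.1056, 0.2134]
eef_rot: [0.994, 0.111, -0.0, 0.0]
contact_force: [0.2, -0.3, -0.1]
grip_width: 0.0006
```

```bash
python3 - <<'E'
from h import *
s=state();print(s['grip_width'],s['ee_pos'],s['contact_force'])
cv2.imwrite('pics/s1.png',grab_frame('side'))
E
```

```text
0.0006235887528780956 [0.5644 0.1056 0.2134] [ 0.1611 -0.318  -0.0749]
```

View pics/s1.png

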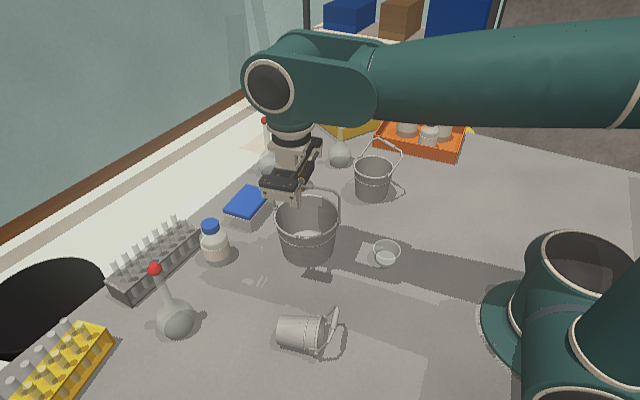

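```bash
python3 w.py w4; python3 - <<'E'
from h import *
c=np.array([.58,.038]);p=np.array([-.219,.976])
for th in [.0,-.3,-.6,-.9,-1.15]:
    o=.1*np.sin(th)+.006+.0175; z=.12+.1*np.cos(th)-.004
    go(*(c+p*o),z)
E
```

```text
[0.5637 0.1063 0.2112] 4.0667 0.03409215259016161
TCP [0.5638 0.1057 0.2123] shift mm [ 0.9 46.1 -3.8] dist 46.3 jaw now -1.348 
TCP [0.5638 0.1057 0.2123] shift mm [ 0.8 75.7  0.7] dist 75.7 jaw now -1.348 
TCP [0.5638 0.1057 0.2123] shift mm [  0.8 102.6  13.7] dist 103.5 jaw now -1.348 
TCP [0.5638 0.1057 0.2123] shift mm [  0.9 124.5  34. ] dist 129.1 jaw now -1.348 
TCP [0.5638 0.1057 0.2123] shift mm [  0.9 137.4  55.4] dist 148.2 jaw now -1.348
```

View pics/w4.png

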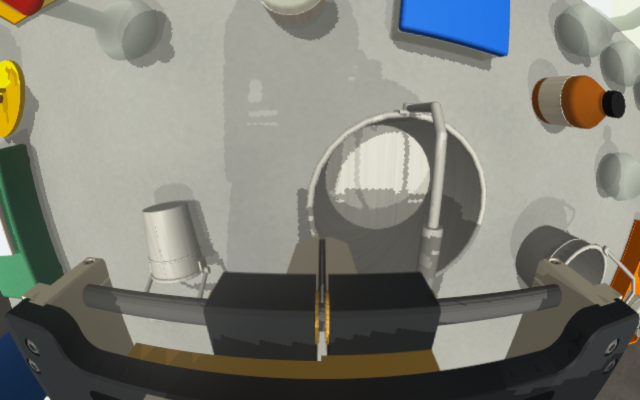

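Emit:
{"fn": "apply_moves", "kwargs": {"steps": [0,0,20,0,0,0,0,35,0,0,0,0,47,0,0,0,0,59,0,0,0,0,70,1,0,0,0,80,3,0,0,0,90,7,0,0,0,100,13,0,0,0,110,21,0,0,0,120,31,0,0,0,129,42,0,0,0,137,55,0]}}

```text
t: 5.07
ee_pos: [0.5949, -0.0295, 0.1583]
eef_rot: [0.994, 0.111, -0.0, -0.0]
contact_force: [0.6, 1.9, -0.4]
grip_width: 0.0003
```

Emit:
{"fn": "apply_moves", "kwargs": {"steps": [0,0,0,0,0,0,0,2,1,0,0,0,2,1,0,20,0,-5,-30,0,40,0,-5,-70,0,60,0,-5,-110,0,60,0,-5,-150,0,60,0,-5,-185,0,60,0,-5,-185,0]}}

```text
t: 5.82
ee_pos: [0.5944, -0.0233, 0.3537]
eef_rot: [0.994, 0.111, 0.005, 0.001]
contact_force: [-0.6, 0.3, 1.4]
grip_width: 0.0359
```

```bash
python3 - <<'E'
from h import *
i=grab_frame('side');crop(i,220,130,250,160,3,'s2')
go(.505,-.311,.26,-.42+np.pi/2)
E
```

```text
TCP [ 0.5943 -0.0233  0.3498] shift mm [-151.2  260.8   89.3] dist 314.4 jaw now -1.348 turn about tool z 0.642
```

View pics/s2.png

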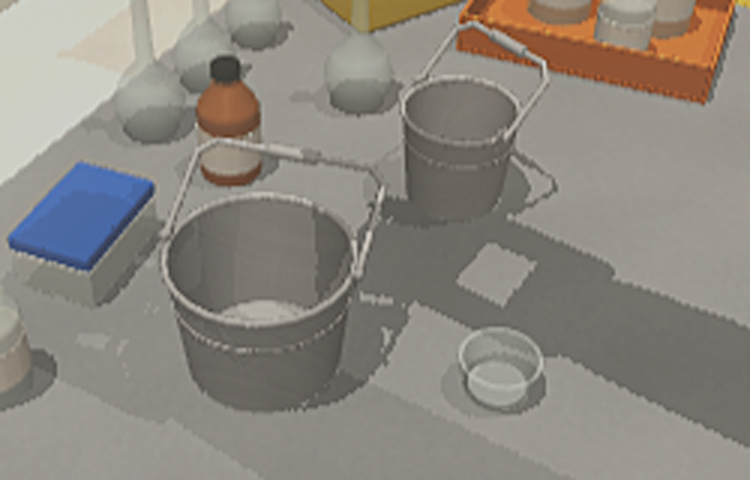

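Emit:
{"fn": "apply_moves", "kwargs": {"steps": [50,-16,28,0,0.11,50,-33,56,0,0.22,50,-50,85,0,0.33,50,-67,114,5,0.44,50,-84,143,10,0.55,50,-101,172,20,0.65,50,-118,201,35,0.66,50,-135,230,55,0.66,50,-151,261,75,0.66,50,-151,261,89,0.66,50,-151,261,89,0.66,50,-151,261,89,0.66]}}

```text
t: 6.87
ee_pos: [0.5037, -0.3109, 0.255]
eef_rot: [0.976, -0.217, -0.001, -0.0]
contact_force: [-0.9, 0.7, 0.3]
grip_width: 0.05
```

```bash
python3 w.py w5; python3 - <<'E'
from h import *
go(.505,-.311,.150,-.44+np.pi/2)
i=grab_frame('side');crop(i,320,100,130,110,5,'s3')
E
```

```text
[ 0.5037 -0.3109  0.255 ] 6.9167 0.018244668294570592
TCP [ 0.5041 -0.3107  0.2563] shift mm [  0.9  -0.1 106.3] dist 106.3 jaw now -2.008 turn about tool z 0.002
```

View pics/w5.png

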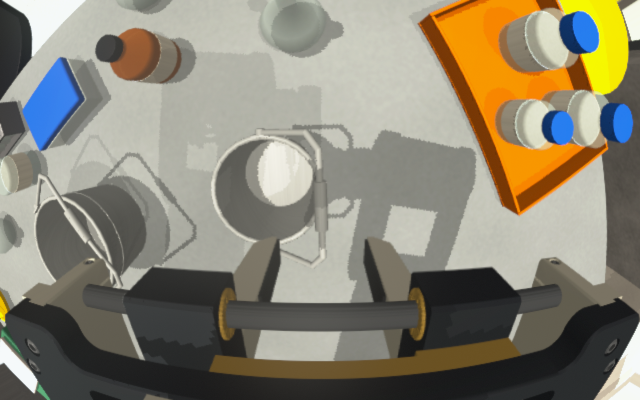

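View pics/s3.png

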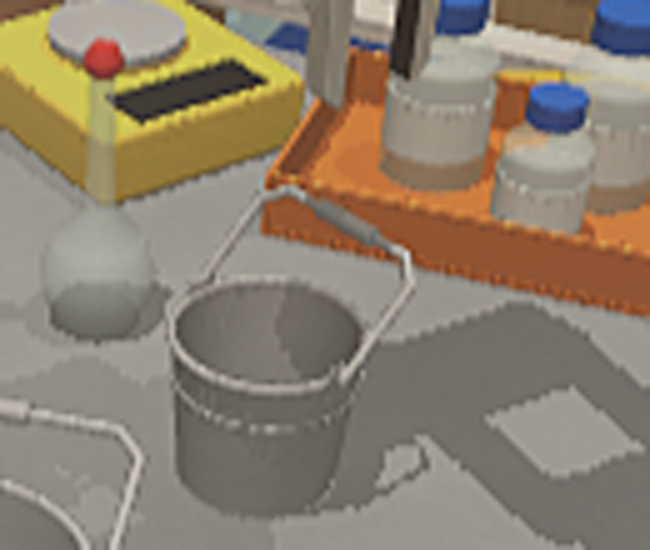

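```bash
python3 - <<'E'
from h import *
c=cam('wrist',np.load('pics/w5.npy'));C=np.array([.5283,-.257,.105])
print(onz(c,320,207,.158),bar_solve(c,(320,207),C,.078))
print(tri([(c,320,207),(cam('side'),389.5,143.5)]))
E
```

```text
[ 0.5048 -0.309   0.158 ] ([array([ 0.5049, -0.309 ,  0.1582]), array([ 0.4769, -0.2952,  0.0605])], np.float64(0.002631012951481354))
(array([ 0.5041, -0.3103,  0.1622]), [np.float64(0.0019865415448937075), np.float64(0.001986541544893724)])
```

Emit:
{"fn": "apply_moves", "kwargs": {"steps": [50,0,0,35,0,50,0,0,70,0,50,0,0,100,0,50,0,0,106,0,50,0,0,106,0,0,0,0,106,0,0,0,0,106,0,0,0,0,106,0,0,0,0,106,0,0,0,0,106,0,0,0,0,106,0,0,0,0,106,0], "grip_force": 12}}

```text
t: 7.97
ee_pos: [0.5038, -0.3115, 0.1499]
eef_rot: [0.976, -0.217, 0.0, -0.0]
contact_force: [-0.5, 0.2, -0.4]
grip_width: 0.0112
```

```bash
python3 - <<'E'
from h import *
s=state();print(s['grip_width'],s['contact_force'])
C=np.array([.5283,-.257]);e=np.array([-.396,-.918])
for th in [.7,.5,.3,.15,0]: go(*(C+e*.078*np.sin(th)),.105+.078*np.cos(th)-.008)
E
```

```text
0.011175472576863158 [-0.5041  0.1545 -0.4352]
TCP [ 0.5038 -0.3115  0.1499] shift mm [ 0.6 -9.5 -6.8] dist 11.7 jaw now -2.009 
TCP [ 0.5038 -0.3115  0.1499] shift mm [  0.2 -22.4 -15.6] dist 27.3 jaw now -2.009 
TCP [ 0.5038 -0.3115  0.1499] shift mm [ -0.2 -36.7 -21.6] dist 42.6 jaw now -2.009 
TCP [ 0.5038 -0.3115  0.1499] shift mm [ -0.6 -48.1 -24.3] dist 53.9 jaw now -2.009 
TCP [ 0.5038 -0.3115  0.1499] shift mm [ -0.9 -59.7 -25.1] dist 64.8 jaw now -2.009
```

Gripped. Swing the bail upright along its arc, keeping slightly low so nothing lifts.

Emit:
{"fn": "apply_moves", "kwargs": {"steps": [0,0,-5,-3,0,0,0,-10,-7,0,0,0,-16,-11,0,0,0,-22,-15,0,0,0,-29,-18,0,0,0,-36,-21,0,0,0,-42,-23,0,0,0,-48,-24,0,0,0,-54,-25,0,0,0,-60,-25,0,0,0,-60,-25,0,0,0,-60,-25,0]}}

```text
t: 8.97
ee_pos: [0.5294, -0.2569, 0.1746]
eef_rot: [0.976, -0.217, 0.0, -0.0]
contact_force: [-0.2, -1.2, 1.0]
grip_width: 0.0116
```

```bash
python3 - <<'E'
from h import *
s=state();print(s['grip_width'],s['contact_force'],s['wrist_torque'])
i=grab_frame('side');crop(i,320,80,130,130,5,'s4')
E
python3 w.py w6
```

```text
0.011563966026312112 [-0.1947 -1.1993  1.0471] [ 0.007   0.0606 -0.0441]
[ 0.5292 -0.2571  0.1746] 9.0667 0.0036891199887241705
```

View pics/s4.png

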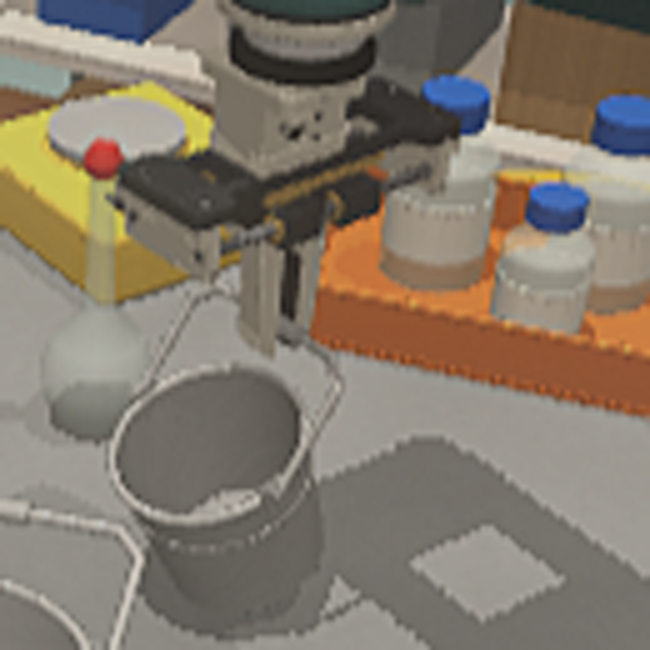

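View pics/w6.png

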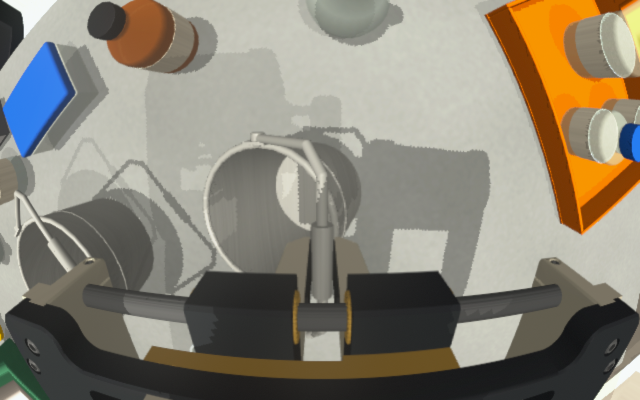

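Emit:
{"fn": "apply_moves", "kwargs": {"steps": [0,0,0,0,0,0,0,0,0,0,0,0,0,0,0,0,0,0,0,0,0,0,0,0,0,0,0,0,0,0], "grip_force": 3}}

```text
t: 9.57
ee_pos: [0.5292, -0.2572, 0.1746]
eef_rot: [0.976, -0.217, -0.0, -0.0]
contact_force: [-0.3, -1.0, 0.4]
grip_width: 0.012
```

```bash
python3 - <<'E'
from h import *
s=state();print(s['grip_width'],s['contact_force'],s['wrist_torque'])
i=grab_frame('side');crop(i,320,80,130,130,5,'s5')
E
python3 w.py w7
```

```text
0.011956637228594896 [-0.3294 -0.9565  0.3908] [ 0.0447  0.0572 -0.0031]
[ 0.5292 -0.2572  0.1746] 9.6667 0.0019616545458764865
```

View pics/s5.png

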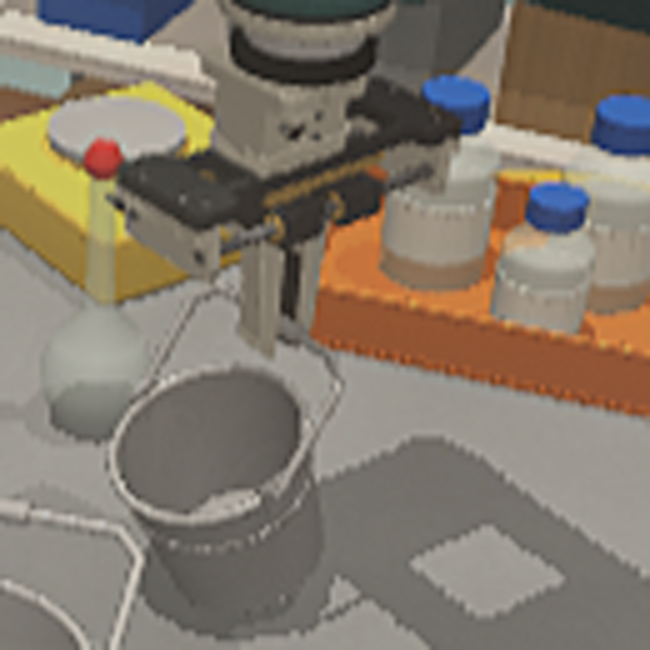

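View pics/w7.png

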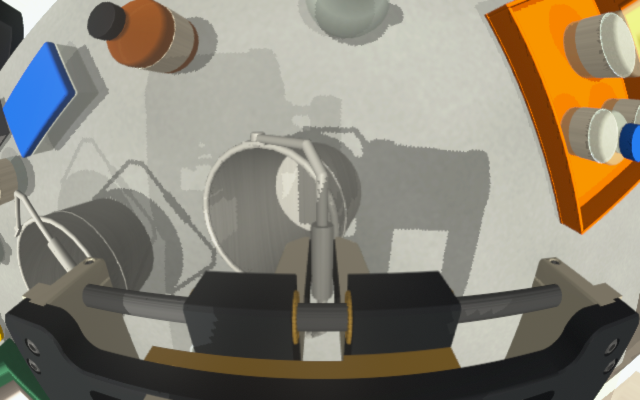

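Emit:
{"fn": "apply_moves", "kwargs": {"steps": [0,0,12,0,0,0,0,24,4,0,0,0,36,9,0,0,0,48,16,0,0,0,58,24,0,0,0,60,26,0,28,0,60,26,0,28,0,60,26,0,28,0,60,26,0,28,0,60,26,0]}}

```text
t: 10.5
ee_pos: [0.5041, -0.3112, 0.149]
eef_rot: [0.976, -0.217, 0.0, 0.0]
contact_force: [0.3, 1.4, 0.7]
grip_width: 0.0274
```

```bash
python3 - <<'E'
from h import *
s=state();print(s['grip_width'],s['contact_force'],s['wrist_torque'])
i=grab_frame('side');crop(i,320,80,130,130,5,'s6')
E
python3 w.py w8
```

```text
0.027441012020433878 [0.3138 1.3561 0.6517] [ 0.1009 -0.0155  0.0094]
[ 0.5041 -0.3112  0.149 ] 10.6 0.0014450351408041282
```

View pics/w8.png

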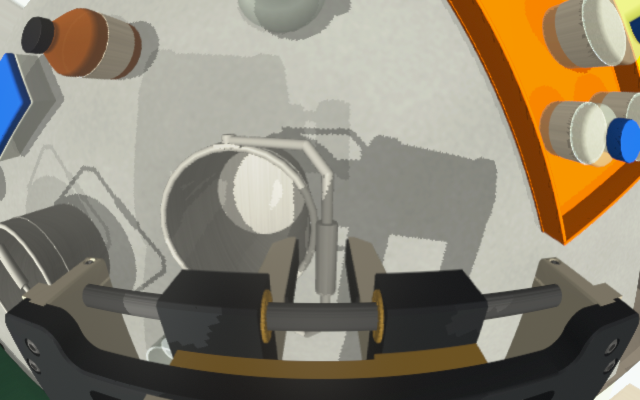

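```bash
python3 - <<'E'
from h import *
c=cam('wrist',np.load('pics/w8.npy'))
print(proj(c,[.5854,-.2812,.105]), onz(c,228,141,.105), proj(c,[.528,-.257,.003]),onz(c,263,192,.003))
E
```

```text
[229.7178 143.7281] [ 0.5876 -0.281   0.105 ] [264.3311 194.029 ] [ 0.5305 -0.2567  0.003 ]
```

View pics/s6.png

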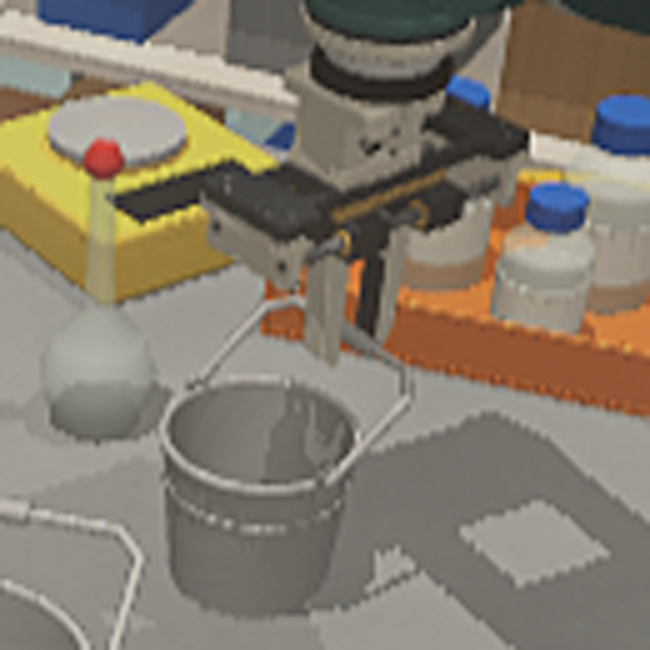

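Emit:
{"fn": "apply_moves", "kwargs": {"steps": [28,0,-8,0,0,28,0,-15,-5,0,28,0,-22,-10,0,28,0,-29,-15,0,28,0,-36,-18,0,28,0,-43,-21,0,28,0,-49,-23,0,28,0,-55,-24,0,28,0,-61,-25,0,28,0,-67,-25,0,28,0,-67,-25,0,28,0,-67,-25,0]}}

```text
t: 11.6
ee_pos: [0.5323, -0.2506, 0.1735]
eef_rot: [0.976, -0.217, -0.0, -0.0]
contact_force: [0.2, -0.8, 0.6]
grip_width: 0.0276
```

```bash
python3 - <<'E'
from h import *
s=state();print(s['grip_width'],s['contact_force'],s['wrist_torque'])
i=grab_frame('side');crop(i,320,80,130,130,5,'s7')
E
python3 w.py w9
```

```text
0.027596451598189298 [ 0.1651 -0.779   0.5819] [-0.0228  0.029   0.0613]
[ 0.5322 -0.2508  0.1734] 11.7 0.006337224947487409
```

View pics/s7.png

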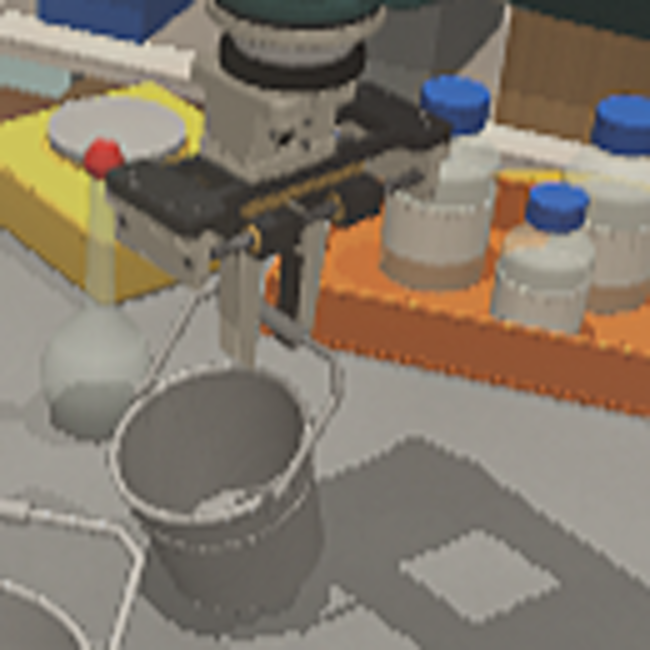

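View pics/w9.png

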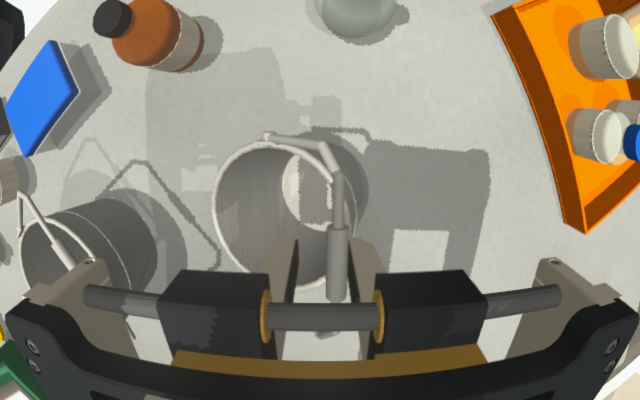

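Emit:
{"fn": "apply_moves", "kwargs": {"steps": [28,0,0,0,0,28,0,0,0,0,28,0,0,0,0,28,0,0,0,0,28,0,0,0,0,28,0,0,0,0]}}

```text
t: 12.2
ee_pos: [0.5322, -0.2509, 0.1737]
eef_rot: [0.976, -0.217, 0.0, -0.0]
contact_force: [-1.2, -0.6, 0.2]
grip_width: 0.0283
```

```bash
python3 w.py w10; python3 - <<'E'
import cv2,numpy as np
a=cv2.imread('pics/w9.png').astype(int);b=cv2.imread('pics/w10.png').astype(int);print(np.abs(a-b).max(2)[100:300].mean(), (np.abs(a-b).max(2)>30).sum())
from h import *
c=cam('wrist',np.load('pics/w10.npy'))
i=cv2.imread('pics/w10.png');crop(i,200,110,190,200,4,'w10c')
print('upright center proj', proj(c,[.528,-.257,.003]),proj(c,[.5854,-.2812,.105]))
E
```

```text
[ 0.5322 -0.2509  0.1737] 12.25 0.0018814690986864988
1.4884453125 504
upright center proj [329.1643 187.8434] [329.5648 138.5343]
```

View pics/w10c.png

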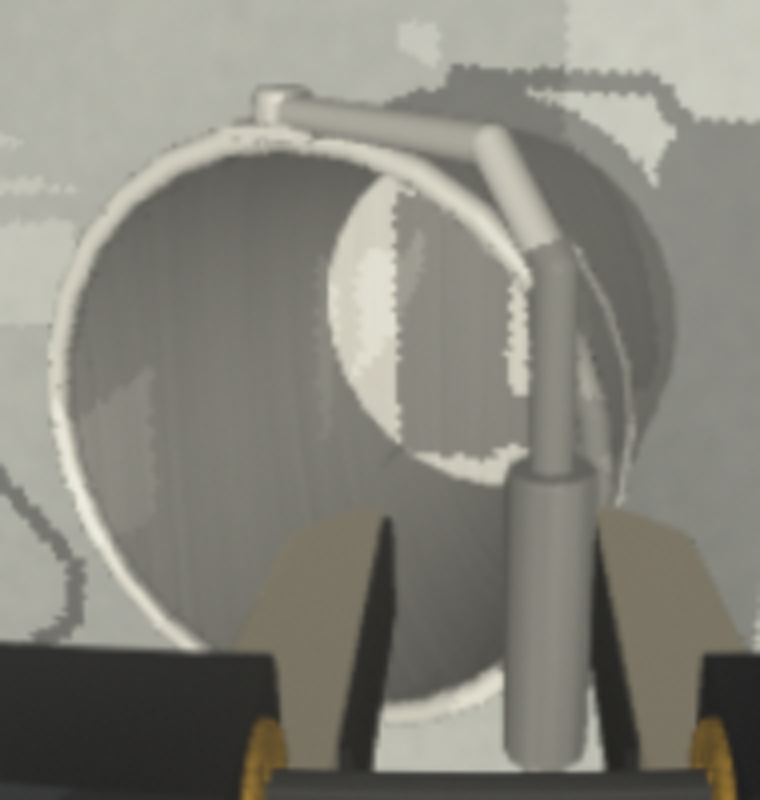

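Emit:
{"fn": "apply_moves", "kwargs": {"steps": [0,0,0,0,0,0,0,0,0,0,0,0,0,0,0,0,0,0,0,0,0,0,0,-5,0,0,0,0,-12,0,0,0,0,-20,0,0,0,0,-30,0,0,0,0,-40,0,0,0,0,-55,0,0,0,0,-70,0,0,0,0,-85,0], "grip_force": 20}}

```text
t: 13.25
ee_pos: [0.5322, -0.2508, 0.2607]
eef_rot: [0.976, -0.217, 0.0, 0.0]
contact_force: [0.2, -0.4, -2.7]
grip_width: 0.0115
```

```bash
python3 - <<'E'
from h import *
s=state();print(s['grip_width'],s['contact_force'],s['wrist_torque'])
i=grab_frame('side');crop(i,300,50,160,150,5,'s8')
E
python3 w.py w11
```

```text
0.011469038051160159 [ 0.2269 -0.4214 -2.6955] [ 0.0457 -0.0096 -0.01  ]
[ 0.5328 -0.2512  0.2641] 13.35 0.05399062296559238
```

View pics/s8.png

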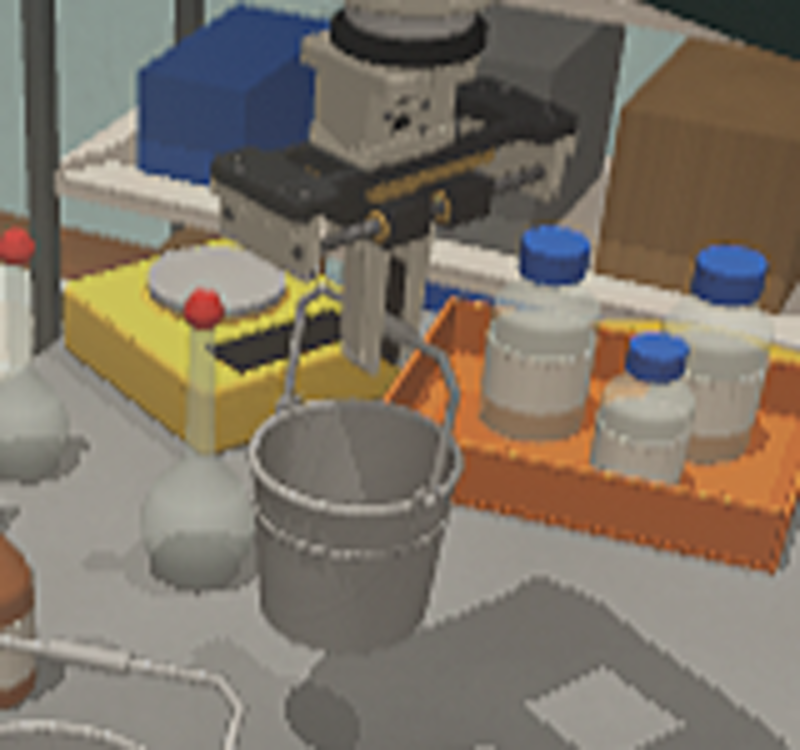

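View pics/w11.png

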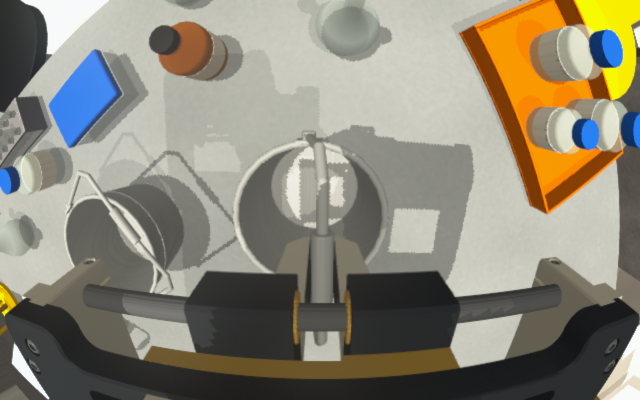

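```bash
python3 - <<'E'
from h import *
i=grab_frame('top');cv2.imwrite('pics/t2.png',i);crop(i,240,130,220,140,3,'t2c')
go(.545,-.16,.40,.221+np.pi/2)
E
```

```text
TCP [ 0.5326 -0.251   0.2604] shift mm [ -27.1  -87.7 -139.7] dist 167.1 jaw now -2.009 turn about tool z -0.659
```

View pics/t2c.png

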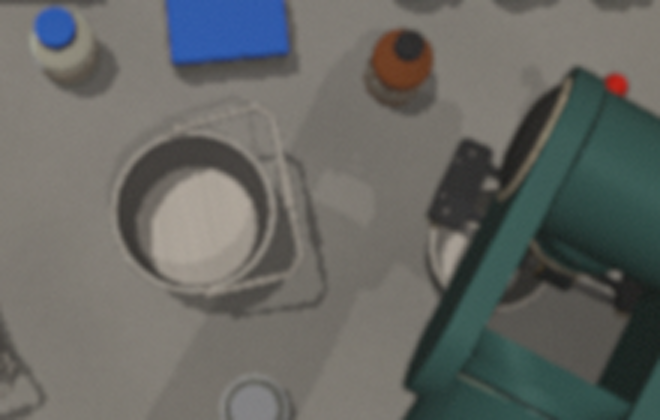

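Emit:
{"fn": "apply_moves", "kwargs": {"steps": [0,0,0,-12,0,0,0,0,-30,0,0,-2,-6,-50,-0.06,0,-4,-12,-70,-0.12,0,-6,-20,-90,-0.18,0,-9,-30,-110,-0.24,0,-12,-40,-125,-0.3,0,-16,-52,-135,-0.36,0,-20,-64,-140,-0.42,0,-23,-75,-140,-0.5,0,-26,-83,-140,-0.58,0,-27,-88,-140,-0.66]}}

```text
t: 14.4
ee_pos: [0.545, -0.1588, 0.3987]
eef_rot: [0.994, 0.113, -0.0, -0.0]
contact_force: [-0.9, 0.9, -2.0]
grip_width: 0.011
```

Emit:
{"fn": "apply_moves", "kwargs": {"steps": [0,0,0,0,0,0,0,0,0,0,0,0,0,0,0,0,0,0,0,0,0,0,0,0,0,0,0,0,0,0]}}

```text
t: 14.9
ee_pos: [0.545, -0.16, 0.3986]
eef_rot: [0.994, 0.11, -0.0, -0.0]
contact_force: [-0.1, 0.2, -2.5]
grip_width: 0.0116
```

```bash
python3 w.py w12; python3 - <<'E'
from h import *
i=grab_frame('side');crop(i,250,20,200,200,4,'s9')
s=state();print(s['grip_width'],s['contact_force'])
E
```

```text
[ 0.545  -0.16    0.3986] 14.95 0.002807126120722111
0.011456301039689027 [-0.1787  0.4997 -2.9969]
```

View pics/w12.png

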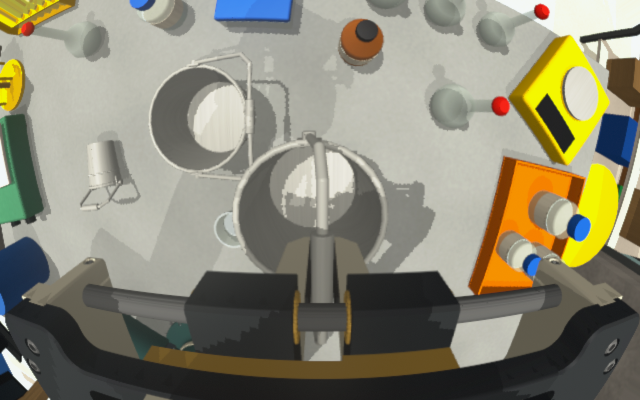

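View pics/s9.png

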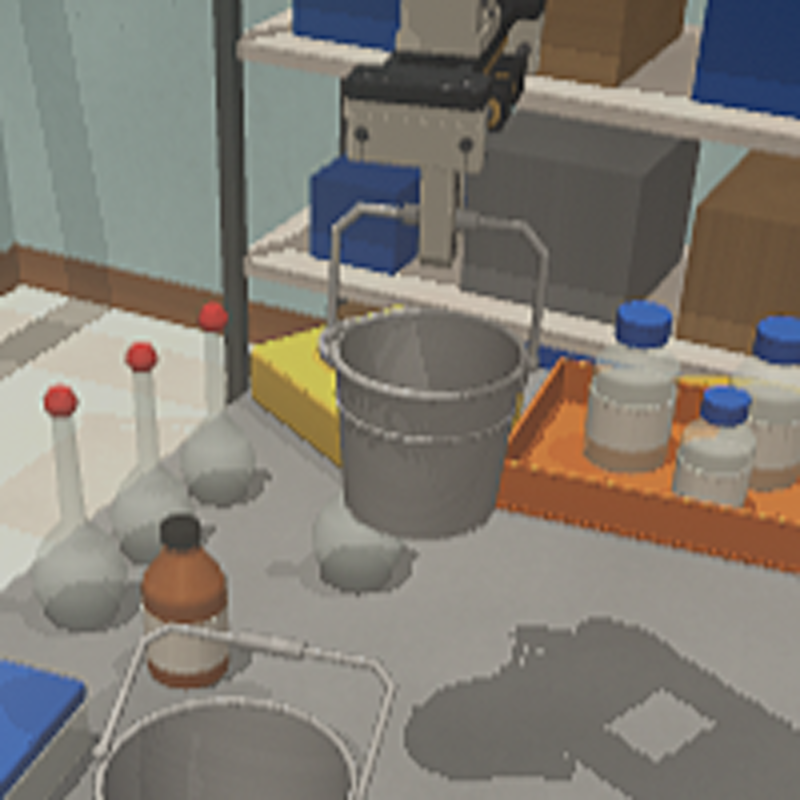

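```bash
python3 - <<'E'
from h import *
i=cv2.imread('pics/w12.png');crop(i,140,45,255,230,3,'w12c')
E
```

```text
(no output)
```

View pics/w12c.png

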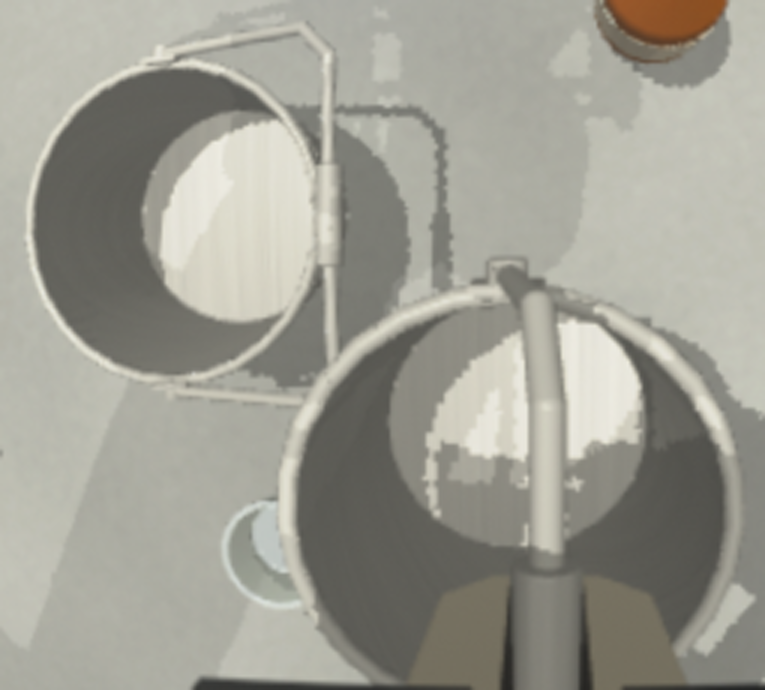

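```bash
python3 - <<'E'
from h import *
T=np.load('pics/w12.npy');c=cam('wrist',T)
P=lambda u,v:(140+u/3,45+v/3)
rim=[onz(c,*P(*p),.12) for p in [(28,215),(322,215),(175,60),(175,383)]];print('rim',rim)
C=(rim[2]+rim[3])/2; C2=(rim[0]+rim[1])/2
e1,e2=onz(c,*P(155,56),.12),onz(c,*P(172,391),.12);print('centers',C,C2,(e1+e2)/2,np.linalg.norm(e1-e2),np.arctan2(*(e1-e2)[[1,0]]))
print('bar',bar_solve(c,P(327,215),(C+C2)/2,.1))
zf=.329-.102
f=[onz(c,*P(*p),zf) for p in [(388,420),(645,420),(517,303),(517,548)]];F=((f[0]+f[1])/2+(f[2]+f[3])/2)/2;print('floor',F,np.linalg.norm(f[0]-f[1]),np.linalg.norm(f[2]-f[3]),'rel tool',T[:3,:3].T@(F-T[:3,3]))
r=[onz(c,*P(*p),.329) for p in [(283,505),(740,505)]];print('rim held',(r[0]+r[1])/2,np.linalg.norm(r[0]-r[1]),'rel tool',T[:3,:3].T@((r[0]+r[1])/2-T[:3,3]))
e=onz(c,*P(507,270),.329);print('ear rel',T[:3,:3].T@(e-T[:3,3]))
E
```

```text
rim [array([0.5725, 0.1187, 0.12  ]), array([ 0.5965, -0.0404,  0.12  ]), array([0.6596, 0.0492, 0.12  ]), array([0.5012, 0.0211, 0.12  ])]
centers [0.5804 0.0351 0.12  ] [0.5845 0.0391 0.12  ] [0.5786 0.0413 0.12  ] 0.16805273932871465 0.22978366904118436
bar ([array([ 0.5995, -0.0523,  0.1615]), array([ 0.5921, -0.025 ,  0.0422])], np.float64(0.0037541585329691207))
floor [ 0.5431 -0.1492  0.227 ] 0.09357629822178841 0.09205621299340531 rel tool [ 0.0005 -0.0109  0.1716]
rim held [ 0.547  -0.1497  0.329 ] 0.11931212833143257 rel tool [ 0.0042 -0.0096  0.0696]
ear rel [ 0.064  -0.0096  0.0696]
```

```bash
python3 - <<'E'
from h import *
go(.582,.028,.3986,.225+np.pi/2)
E
```

```text
TCP [ 0.545  -0.1599  0.3986] shift mm [  77.2 -175.2    0. ] dist 191.5 jaw now -1.35 turn about tool z -0.004
```

Emit:
{"fn": "apply_moves", "kwargs": {"steps": [0,4,-8,0,0,0,11,-24,0,0,0,20,-44,0,0,0,29,-66,0,0,0,38,-88,0,0,0,47,-110,0,0,0,56,-130,0,0,0,64,-148,0,0,0,71,-162,0,0,0,75,-171,0,0,0,77,-175,0,0,0,77,-175,0,0]}}

```text
t: 16.0
ee_pos: [0.5818, 0.0287, 0.3986]
eef_rot: [0.994, 0.111, -0.0, -0.0]
contact_force: [0.1, -0.7, -2.3]
grip_width: 0.0112
```

Emit:
{"fn": "apply_moves", "kwargs": {"steps": [0,0,0,0,0,0,0,0,0,0,0,0,0,0,0,0,0,0,8,0,0,0,0,20,0,0,0,0,34,0,0,0,0,48,0,0,0,0,62,0,0,0,0,74,0,0,0,0,80,0,0,0,0,80,0,0,0,0,80,0]}}

```text
t: 17.0
ee_pos: [0.5817, 0.028, 0.3188]
eef_rot: [0.994, 0.111, 0.0, 0.0]
contact_force: [-0.5, -1.0, -2.0]
grip_width: 0.0109
```

```bash
python3 w.py w13; python3 - <<'E'
from h import *
i=grab_frame('side');crop(i,220,50,200,200,4,'s10')
s=state();print(s['grip_width'],s['contact_force'],s['ee_pos'])
i=cv2.imread('pics/w13.png');crop(i,200,100,240,180,3,'w13c')
E
```

```text
[0.5817 0.028  0.3188] 17.05 0.010513791302739304
0.01163737700045249 [-0.0546  0.1661 -1.9173] [0.5819 0.028  0.3196]
```

View pics/w13c.png

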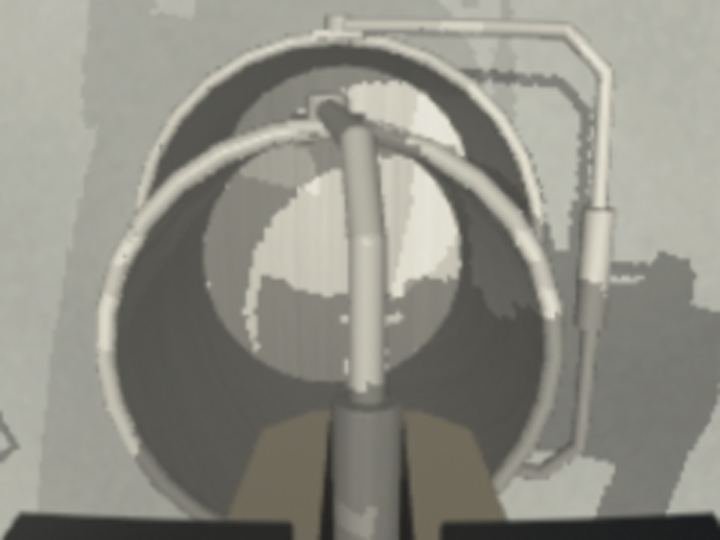

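View pics/s10.png

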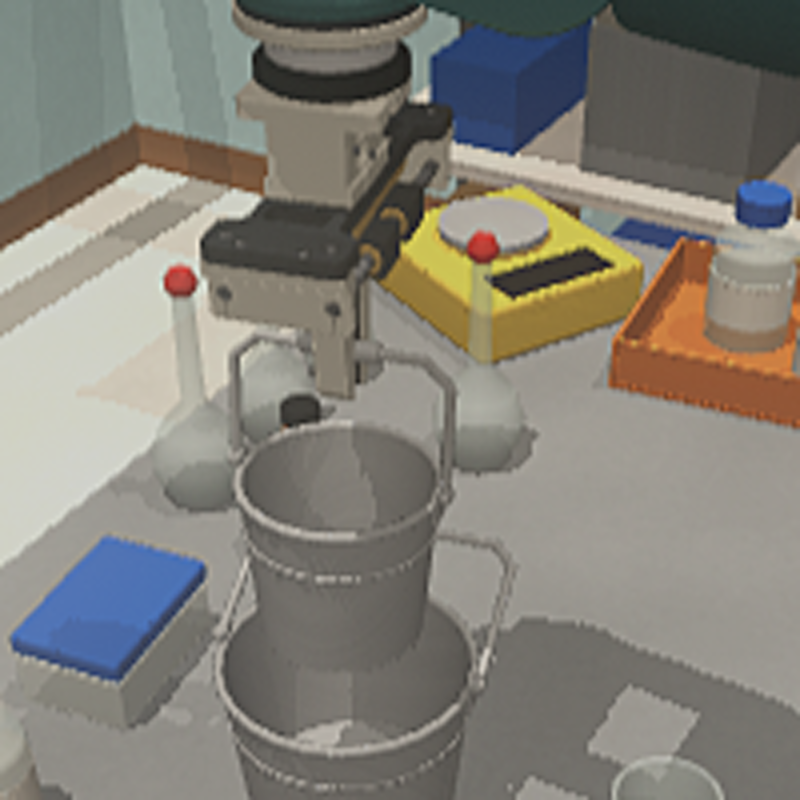

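```bash
python3 - <<'E'
from h import *
T=np.load('pics/w13.npy');c=cam('wrist',T)
P=lambda u,v:(200+u/3,100+v/3)
rel=lambda p:(T[:3,:3].T@(p-T[:3,3]))*1000
l=onz(c,*P(144,200),.12);r=onz(c,*P(538,200),.12);e=onz(c,*P(335,30),.12);t=onz(c,*P(341,35),.12);print('L chord',rel(l),rel(r),'mid',rel((l+r)/2),'ear',rel(e))
pts=np.array([rel(onz(c,*P(*p),.12))[:2] for p in [(144,200),(175,135),(230,75),(300,40),(380,38),(450,65),(510,125),(538,200)]])
A=np.c_[2*pts,np.ones(len(pts))];s=np.linalg.lstsq(A,(pts**2).sum(1),rcond=None)[0];print('circle',s[:2],np.sqrt(s[2]+s[:2]@s[:2]))
zf=.3188+.008-.0775-.102
pts=np.array([rel(onz(c,*P(*p),zf))[:2] for p in [(203,250),(462,250),(240,165),(333,380),(440,340),(235,330)]])
A=np.c_[2*pts,np.ones(len(pts))];s=np.linalg.lstsq(A,(pts**2).sum(1),rcond=None)[0];print('floor circle',s[:2],np.sqrt(s[2]+s[:2]@s[:2]))
E
```

```text
L chord [ 18.3097 -87.5032 198.7557] [ 18.0849  66.9654 198.7574] mid [ 18.1973 -10.2689 198.7566] ear [ 82.9932 -11.863  198.7589]
circle [ 2.164  -9.1592] 78.39418615582937
floor circle [  1.0427 -11.3198] 47.65734882848221
```

Emit:
{"fn": "apply_moves", "kwargs": {"steps": [0,0,2,8,0,0,1,2,20,0,0,1,2,34,0,0,1,2,48,0,0,1,2,62,0,0,1,2,76,0,0,1,2,90,0,0,1,2,102,0,0,1,2,112,0,0,1,2,120,0,0,1,2,126,0,0,1,2,130,0]}}

```text
t: 18.1
ee_pos: [0.5831, 0.0263, 0.188]
eef_rot: [0.994, 0.111, -0.0, -0.0]
contact_force: [0.4, 0.9, -2.6]
grip_width: 0.0113
```

Emit:
{"fn": "apply_moves", "kwargs": {"steps": [0,0,0,1,0,0,0,0,3,0,0,0,0,5,0,0,0,0,7,0,0,0,0,9,0,0,0,0,10,0,0,0,0,11,0,0,0,0,11,0]}}

```text
t: 18.77
ee_pos: [0.5831, 0.0263, 0.1775]
eef_rot: [0.994, 0.111, -0.0, -0.0]
contact_force: [0.4, -0.2, -2.8]
grip_width: 0.0111
```

```bash
python3 w.py w14; python3 - <<'E'
from h import *
i=grab_frame('side');crop(i,220,80,200,200,4,'s11')
s=state();print(s['grip_width'],s['contact_force'],s['ee_pos'])
E
```

```text
[0.5831 0.0263 0.1775] 18.8167 0.0031192783865038776
0.011376217554658919 [ 0.6235 -0.4817 -1.9614] [0.5831 0.0263 0.1777]
```

View pics/w14.png

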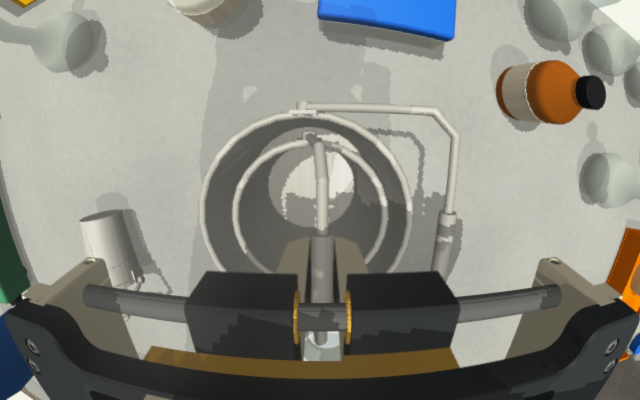

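View pics/s11.png

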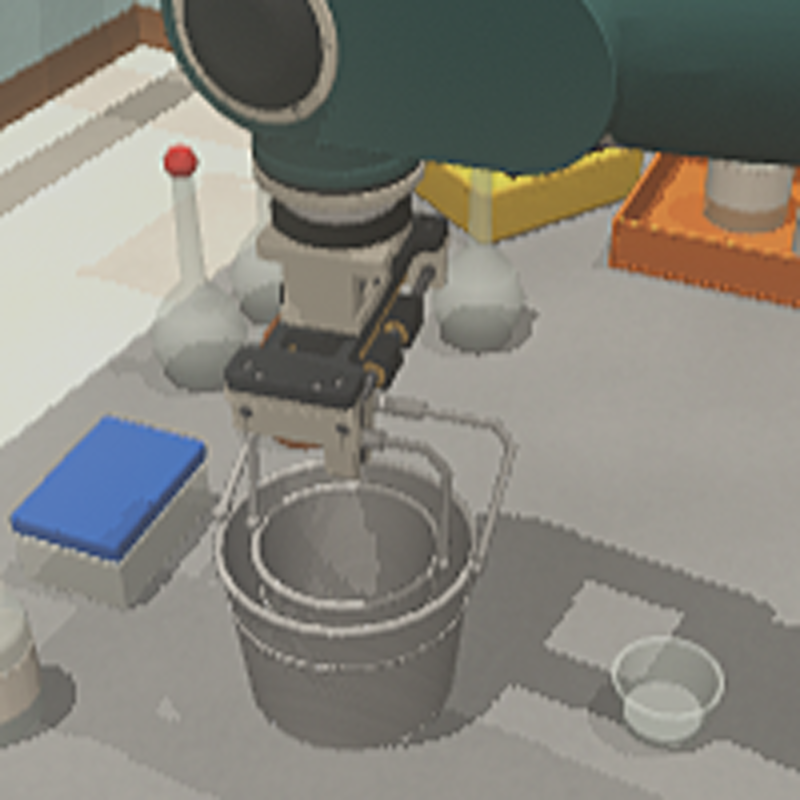

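Emit:
{"fn": "apply_moves", "kwargs": {"steps": [0,0,0,1,0,0,0,0,2,0,0,0,0,3,0,0,0,0,3,0]}}

```text
t: 19.2
ee_pos: [0.583, 0.0262, 0.1744]
eef_rot: [0.994, 0.111, -0.0, -0.0]
contact_force: [-0.8, 0.5, -2.8]
grip_width: 0.011
```

Emit:
{"fn": "apply_moves", "kwargs": {"steps": [0,0,0,1,0,0,0,0,2,0,0,0,0,3,0,0,0,0,3,0]}}

```text
t: 19.53
ee_pos: [0.5832, 0.0263, 0.1717]
eef_rot: [0.994, 0.111, 0.0, -0.0]
contact_force: [0.0, 0.7, -0.6]
grip_width: 0.0112
```

Emit:
{"fn": "apply_moves", "kwargs": {"steps": [0,0,0,1,0,0,0,0,1,0,0,0,0,1,0]}}

```text
t: 19.78
ee_pos: [0.5835, 0.0263, 0.1713]
eef_rot: [0.994, 0.111, 0.001, 0.0]
contact_force: [1.8, 1.0, 5.2]
grip_width: 0.0115
```

Emit:
{"fn": "apply_moves", "kwargs": {"steps": [36,0,0,0,0,36,0,0,0,0,36,0,0,0,0,36,0,0,0,0,36,0,0,0,0,36,0,0,0,0,36,0,0,0,0]}}

```text
t: 20.37
ee_pos: [0.5831, 0.0262, 0.1706]
eef_rot: [0.994, 0.111, -0.0, 0.0]
contact_force: [-0.5, -0.0, -0.7]
grip_width: 0.0356
```

```bash
python3 w.py w15; python3 - <<'E'
from h import *
i=grab_frame('side');crop(i,220,80,200,200,4,'s12')
s=state();print(s['grip_width'],s['contact_force'],s['ee_pos'])
i=cv2.imread('pics/w15.png');crop(i,190,90,240,200,3,'w15c')
E
```

```text
[0.5831 0.0262 0.1706] 20.4167 0.002176705308121274
0.03597076947416199 [-0.1021  0.7858 -0.4951] [0.5831 0.0262 0.1706]
```

View pics/w15c.png

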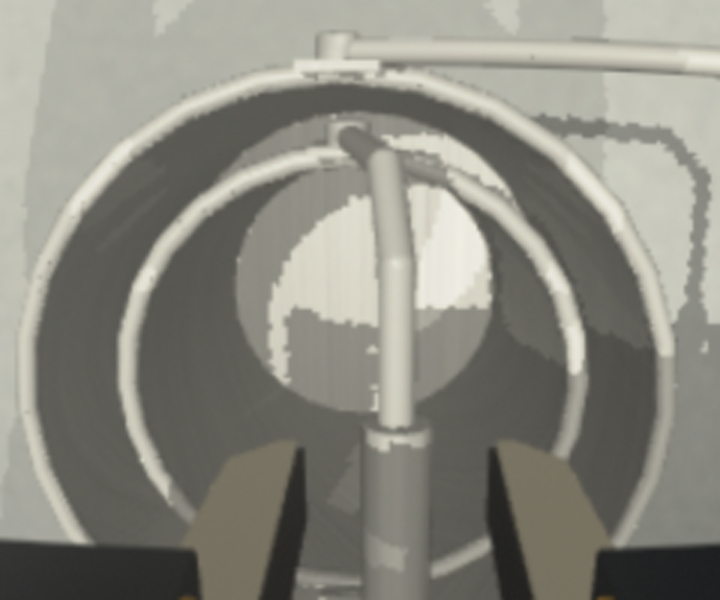

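View pics/s12.png

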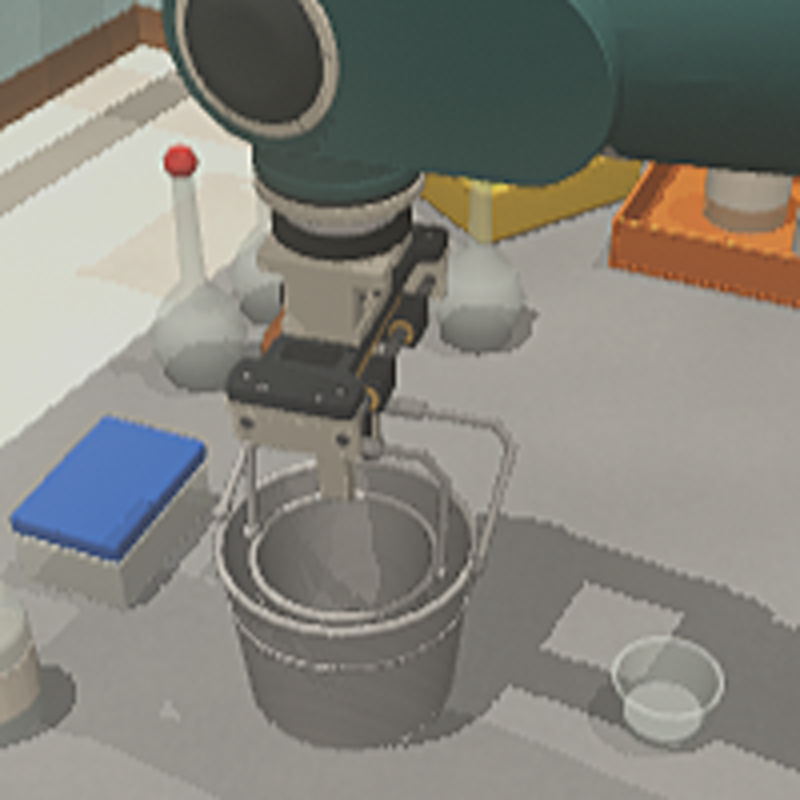

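Emit:
{"fn": "apply_moves", "kwargs": {"steps": [36,0,-3,-8,0,36,0,-8,-12,0,36,0,-13,-12,0,36,0,-18,-12,0,36,0,-23,-12,0,36,0,-28,-12,0,36,0,-33,-11,0,36,0,-38,-10,0,36,0,-43,-9,0,36,0,-48,-8,0,36,0,-53,-6,0,36,0,-53,-6,0]}}

```text
t: 21.47
ee_pos: [0.5711, 0.0787, 0.1761]
eef_rot: [0.994, 0.111, -0.0, -0.0]
contact_force: [-0.0, 0.4, -0.5]
grip_width: 0.036
```

```bash
python3 w.py w16; python3 - <<'E'
from h import *
i=grab_frame('side');crop(i,220,80,200,200,4,'s13')
s=state();print(s['grip_width'],s['contact_force'],s['ee_pos'])
i=cv2.imread('pics/w16.png');crop(i,190,90,240,200,3,'w16c')
E
```

```text
[0.5711 0.0787 0.1761] 21.5167 0.01057382853347323
0.035989213084443715 [ 0.4159 -0.8258  0.9267] [0.5714 0.0781 0.1765]
```

View pics/w16.png

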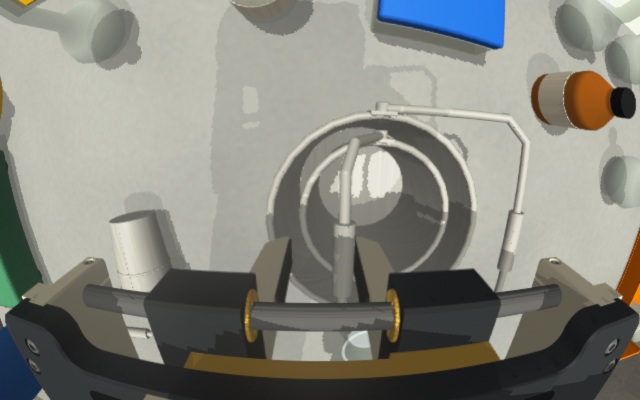

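View pics/s13.png

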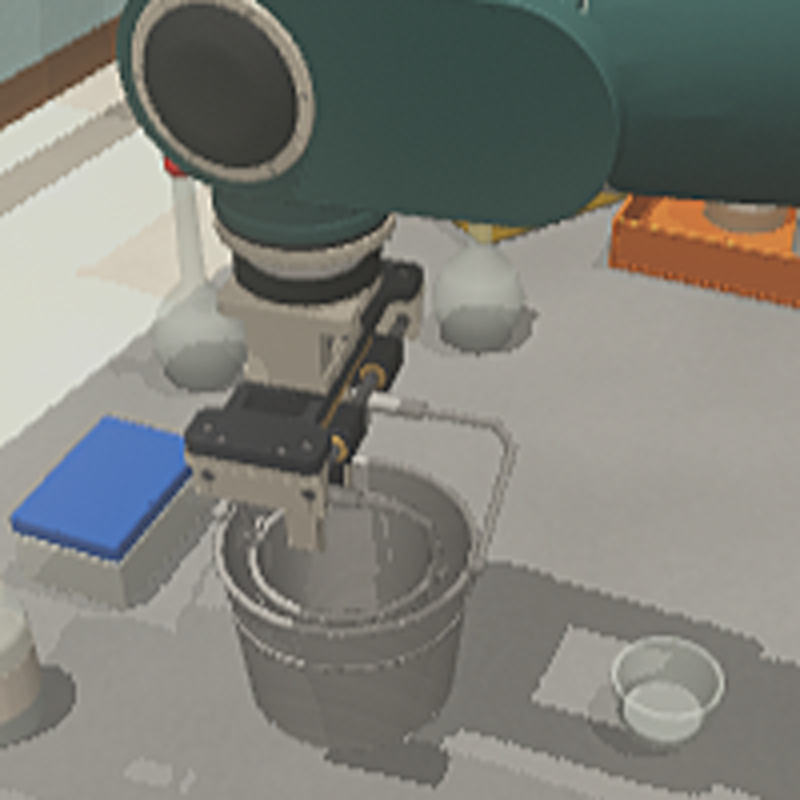

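Emit:
{"fn": "apply_moves", "kwargs": {"steps": [36,0,-5,2,0,36,0,-10,5,0,36,0,-14,8,0,36,0,-18,12,0,36,0,-22,15,0,36,0,-26,18,0,36,0,-30,22,0,36,0,-34,27,0,36,0,-38,32,0,36,0,-41,36,0,36,0,-42,37,0,36,0,-42,37,0]}}

```text
t: 22.57
ee_pos: [0.562, 0.1191, 0.1392]
eef_rot: [0.994, 0.111, -0.0, 0.0]
contact_force: [0.0, -1.5, -0.7]
grip_width: 0.0359
```

```bash
python3 w.py w17; python3 - <<'E'
from h import *
s=state();print(s['grip_width'],s['contact_force'],s['ee_pos'])
E
```

```text
[0.562  0.1191 0.1392] 22.6167 0.007868549801267489
0.03579572211929715 [ 0.4647 -0.582   0.0149] [0.5622 0.1189 0.1395]
```

View pics/w17.png

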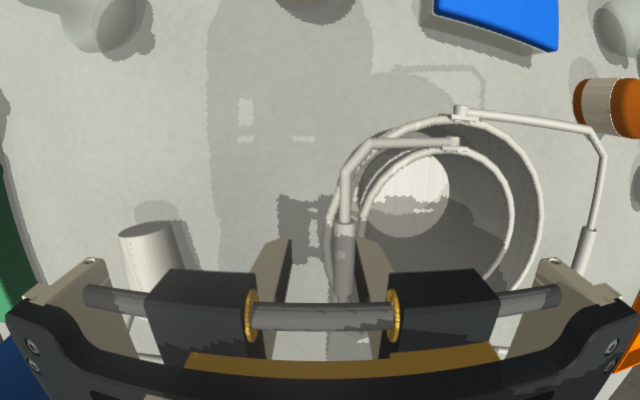

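Emit:
{"fn": "apply_moves", "kwargs": {"steps": [36,0,0,-20,0,36,0,0,-55,0,50,0,0,-95,0,50,0,0,-135,0,50,0,0,-175,0,50,0,0,-200,0,50,0,0,-200,0]}}

```text
t: 23.2
ee_pos: [0.563, 0.1189, 0.3466]
eef_rot: [0.994, 0.111, 0.004, -0.0]
contact_force: [0.1, 0.6, 0.4]
grip_width: 0.0501
```

```bash
python3 w.py w18; python3 - <<'E'
from h import *
print(state()['qpos'])
go(.384,.258,.30,1.9-np.pi/2)
E
```

```text
[0.563  0.1189 0.3466] 23.25 0.07737621194253234
[ 0.1638 -0.1116  1.4876  0.0001  1.7604  1.5129]
TCP [0.5628 0.1189 0.3433] shift mm [-144.  -175.    42.5] dist 230.6 jaw now -1.349 turn about tool z 1.463
```

View pics/w18.png

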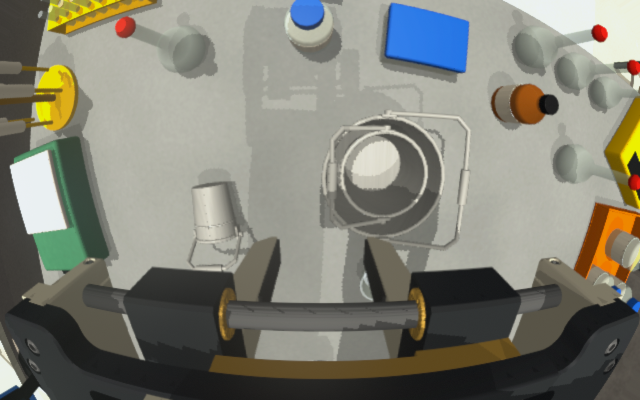

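Emit:
{"fn": "apply_moves", "kwargs": {"steps": [50,-10,-12,0,-0.12,50,-25,-30,0,-0.24,50,-40,-50,0,-0.36,50,-56,-70,0,-0.48,50,-72,-90,10,-0.6,50,-88,-108,25,-0.72,50,-104,-126,45,-0.84,50,-118,-144,65,-0.96,50,-130,-158,85,-1.08,50,-138,-168,100,-1.2,50,-143,-174,110,-1.32,50,-144,-175,115,-1.44]}}

```text
t: 24.25
ee_pos: [0.3817, 0.2583, 0.2222]
eef_rot: [0.672, 0.741, -0.001, -0.0]
contact_force: [-0.0, -0.5, -0.7]
grip_width: 0.0502
```

Emit:
{"fn": "apply_moves", "kwargs": {"steps": [50,0,0,10,-0.12,50,0,0,18,-0.239,50,0,0,18,-0.239,50,0,0,18,-0.239]}}

```text
t: 24.58
ee_pos: [0.383, 0.2577, 0.2059]
eef_rot: [0.583, 0.813, -0.001, -0.0]
contact_force: [0.2, -1.2, 0.2]
grip_width: 0.0502
```

```bash
python3 w.py w19; python3 - <<'E'
from h import *
i=grab_frame('side');crop(i,250,250,150,120,5,'s14')
go(.384,.258,.21,1.9-np.pi/2)
E
```

```text
[0.383  0.2577 0.2059] 24.6333 0.0128740263642874
TCP [0.3833 0.2579 0.2069] shift mm [-0.1  0.7 -3.1] dist 3.2 jaw now 0.326 turn about tool z -0.003
```

View pics/w19.png

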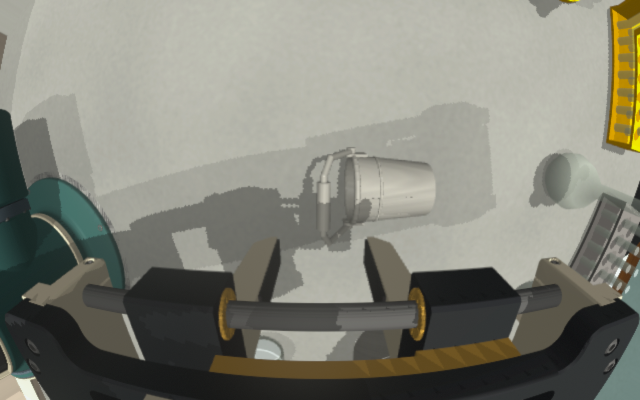

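View pics/s14.png

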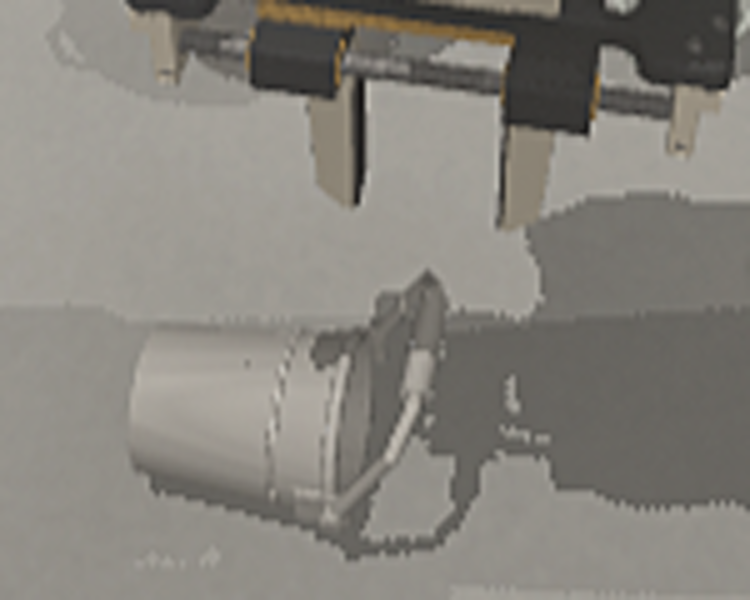

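```bash
python3 - <<'E'
from h import *
c=cam('wrist',np.load('pics/w19.npy'));T=np.load('pics/w19.npy')
i=cv2.imread('pics/w19.png');crop(i,280,130,100,120,6,'w19c')
p=tri([(c,323,207),(cam('side'),335.6,317.6)]);print(p)
q=onz(c,323,207,.103);print(q,T[:3,:3].T@(q-T[:3,3]))
go(*q[:2],.097)
E
```

```text
(array([0.3822, 0.2583, 0.1115]), [np.float64(0.002395860255251551), np.float64(0.0023958602552516016)])
[0.385  0.2571 0.103 ] [-0.0012  0.0019  0.1029]
TCP [0.3833 0.2579 0.2069] shift mm [ -1.3   1.4 109.9] dist 109.9 jaw now 0.326
```

View pics/w19c.png

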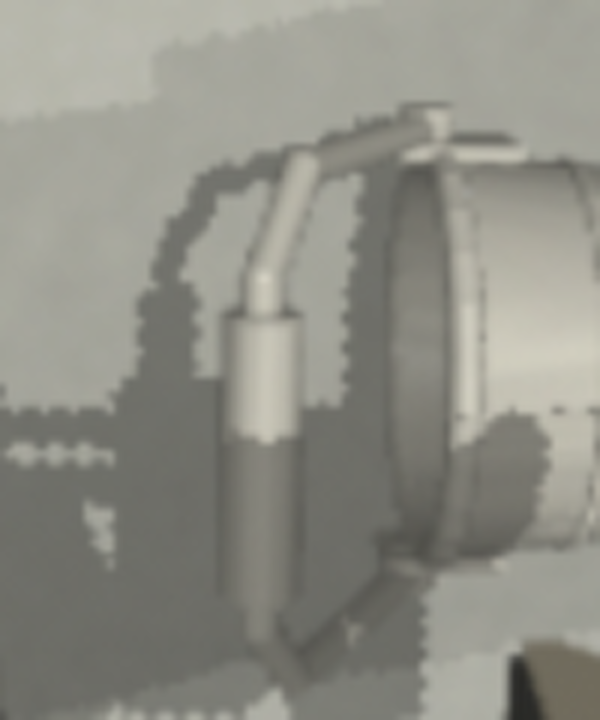

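Emit:
{"fn": "apply_moves", "kwargs": {"steps": [50,0,0,30,0,50,0,1,60,0,50,-1,1,90,0,50,-1,1,105,0,50,-1,1,110,0,50,-1,1,110,0,0,-1,1,110,0,0,-1,1,110,0,0,-1,1,110,0,0,-1,1,110,0,0,-1,1,110,0,0,-1,1,110,0], "grip_force": 12}}

```text
t: 25.68
ee_pos: [0.3846, 0.2574, 0.097]
eef_rot: [0.581, 0.814, 0.0, 0.0]
contact_force: [-0.7, -0.2, -0.5]
grip_width: 0.0145
```

Emit:
{"fn": "apply_moves", "kwargs": {"steps": [0,0,0,0,0,0,0,0,0,0,0,0,0,-6,0,0,0,0,-14,0,0,0,0,-22,0,0,0,0,-30,0,0,0,0,-38,0,0,0,0,-46,0,0,0,0,-54,0,0,0,0,-62,0,0,0,0,-70,0,0,0,0,-78,0]}}

```text
t: 26.68
ee_pos: [0.3845, 0.2573, 0.1754]
eef_rot: [0.581, 0.814, -0.0, -0.0]
contact_force: [-0.7, 0.3, -1.0]
grip_width: 0.0117
```

```bash
python3 - <<'E'
from h import *
i=grab_frame('side');crop(i,250,220,150,140,5,'s15')
s=state();print(s['grip_width'],s['contact_force'],s['ee_pos'])
E
```

```text
0.011587412491252726 [-0.8125  0.3037  0.1679] [0.3849 0.2575 0.177 ]
```

View pics/s15.png

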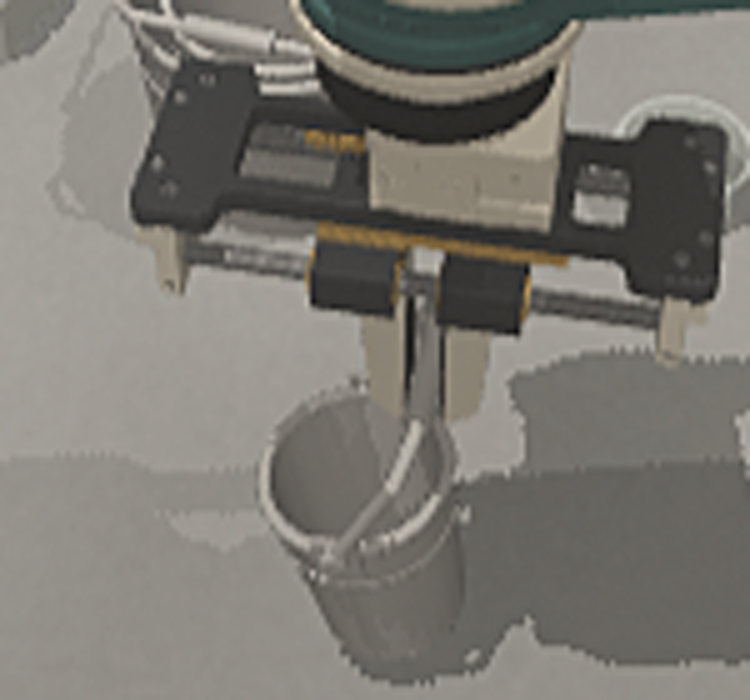

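Emit:
{"fn": "apply_moves", "kwargs": {"steps": [0,0,0,-6,0,0,0,0,-14,0,0,0,0,-24,0,0,0,0,-34,0,0,0,0,-46,0,0,0,0,-58,0,0,0,0,-70,0,0,0,0,-76,0,0,0,0,-80,0,0,0,0,-80,0,0,0,0,-80,0,0,0,0,-80,0]}}

```text
t: 27.73
ee_pos: [0.3844, 0.2572, 0.254]
eef_rot: [0.581, 0.814, -0.0, -0.0]
contact_force: [-0.5, 0.1, -2.1]
grip_width: 0.0112
```

```bash
python3 w.py w20; python3 - <<'E'
from h import *
i=grab_frame('side');crop(i,250,170,150,140,5,'s16')
s=state();print(s['grip_width'],s['contact_force'],s['ee_pos'])
E
```

```text
[0.3844 0.2572 0.254 ] 27.7833 0.0026699918465991138
0.011576333666644179 [-0.2341  0.2366 -1.588 ] [0.3844 0.2573 0.2541]
```

View pics/s16.png

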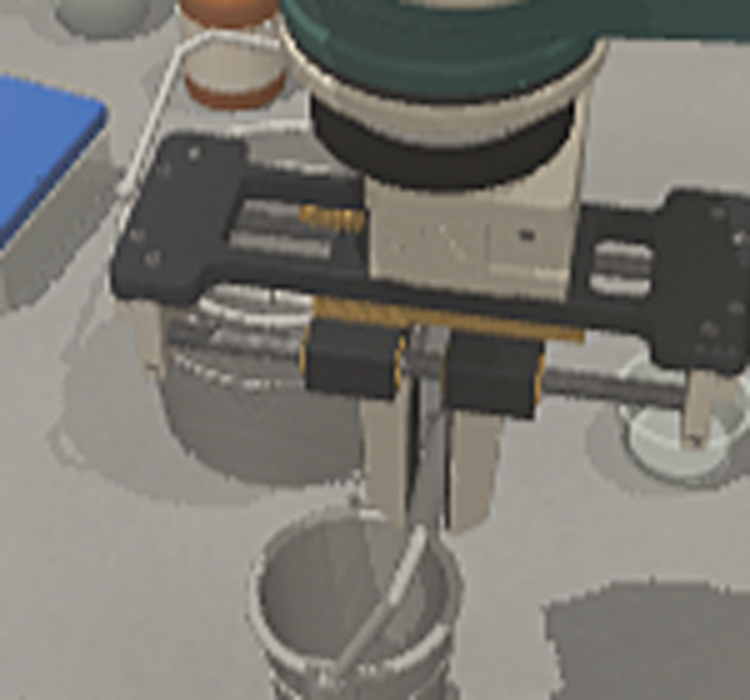

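View pics/w20.png

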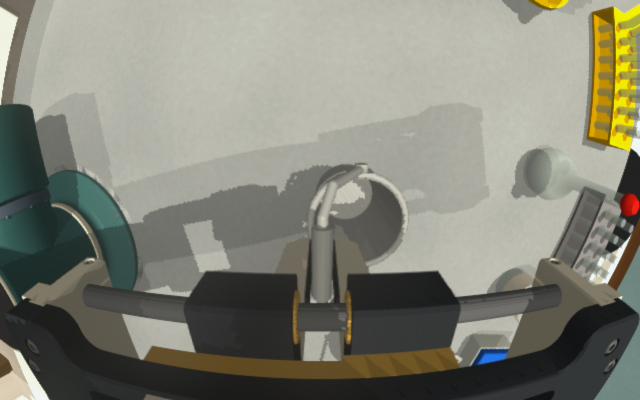

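```bash
python3 - <<'E'
from h import *
i=cv2.imread('pics/w20.png');crop(i,290,140,140,130,5,'w20c')
E
```

```text
(no output)
```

View pics/w20c.png

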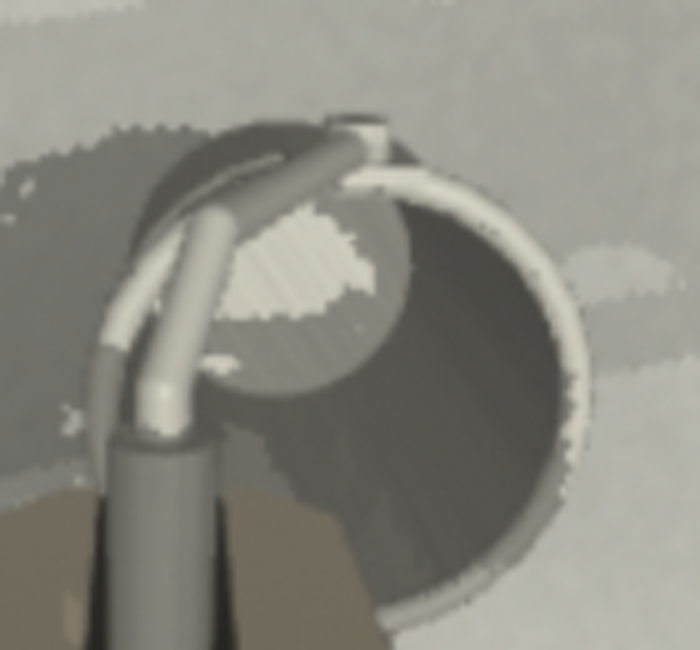

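```bash
python3 - <<'E'
from h import *
T=np.load('pics/w20.npy');c=cam('wrist',T)
P=lambda u,v:(290+u/5,140+v/5)
rel=lambda p:(T[:3,:3].T@(p-T[:3,3]))*1000
def circ(px,z):
    pts=np.array([rel(onz(c,*P(*p),z))[:2] for p in px]);A=np.c_[2*pts,np.ones(len(pts))];s=np.linalg.lstsq(A,(pts**2).sum(1),rcond=None)[0];return s[:2],np.sqrt(s[2]+s[:2]@s[:2])
print('rim',circ([(90,380),(590,380),(500,230),(420,170),(115,310),(530,540),(410,620)],.197))
print('floor',circ([(410,270),(385,335),(340,375),(275,397),(230,385),(400,220)],.112))
print('ear',rel(onz(c,*P(352,130),.197)))
E
```

```text
rim (array([ 1.2162, 27.668 ]), np.float64(36.88697252952994))
floor (array([ 0.2856, 24.3579]), np.float64(26.444525891463925))
ear [43.1921 27.7531 56.99  ]
```

```bash
python3 - <<'E'
from h import *
i=cv2.imread('pics/w18.png');crop(i,315,100,165,155,4,'w18c')
E
```

```text
(no output)
```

View pics/w18c.png

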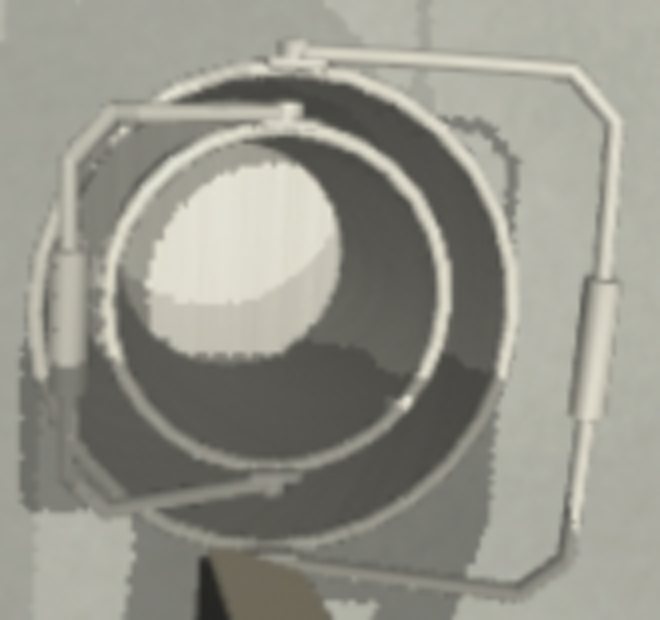

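```bash
python3 - <<'E'
from h import *
T=np.load('pics/w18.npy');c=cam('wrist',T)
P=lambda u,v:(315+u/4,100+v/4)
def circ(px,z):
    pts=np.array([onz(c,*P(*p),z)[:2] for p in px]);A=np.c_[2*pts,np.ones(len(pts))];s=np.linalg.lstsq(A,(pts**2).sum(1),rcond=None)[0];return s[:2],np.sqrt(s[2]+s[:2]@s[:2])
M=circ([(105,300),(450,300),(290,125),(280,470),(165,180),(400,180),(160,420),(400,405)],.108);print('mid rim',M)
print('large rim',circ([(33,300),(515,300),(380,85),(290,548),(480,180),(440,480),(140,505)],.12))
C=np.r_[M[0],.108];b,D=bar_solve(c,P(68,308),C,.078);print('bar mid',b,D,'lean',np.arctan2(np.linalg.norm((b[0]-C)[:2]),b[0][2]-.108))
print(onz(c,*P(68,308),.15))
# target TCP for small: base at tool y +25
J=.225; p=np.array([np.cos(J),np.sin(J)])
t=M[0]-.025*p;print('target',t)
go(t[0],t[1],.32,J)
go(t[0]-.02,t[1]+.13,.32,J)
E
```

```text
mid rim (array([0.5829, 0.0365]), np.float64(0.05736484590709671))
large rim (array([0.5803, 0.0376]), np.float64(0.07967440928626777))
bar mid [array([0.5708, 0.1072, 0.1387]), array([0.5584, 0.1022, 0.0737])] 0.0011030899987679865 lean 1.165908928847286
[0.573  0.1081 0.15  ]
target [0.5585 0.031 ]
TCP [0.3844 0.2573 0.2541] shift mm [-270.5   91.3  -66. ] dist 293.0 jaw now 0.33 turn about tool z 0.105

TCP [0.3844 0.2573 0.2541] shift mm [-141.1  114.6  -66. ] dist 193.3 jaw now 0.33 turn about tool z 0.105
```

Emit:
{"fn": "apply_moves", "kwargs": {"steps": [0,0,0,-15,0,0,0,0,-35,0,0,-10,3,-55,0,0,-28,9,-72,0.02,0,-50,17,-84,0.04,0,-76,26,-86,0.06,0,-104,35,-86,0.08,0,-132,45,-86,0.105,0,-160,54,-86,0.105,0,-188,63,-86,0.105,0,-214,72,-86,0.105,0,-236,80,-86,0.105]}}

```text
t: 28.83
ee_pos: [0.5376, 0.0583, 0.3416]
eef_rot: [0.624, 0.782, 0.0, 0.0]
contact_force: [0.3, 0.1, -1.5]
grip_width: 0.0115
```

Emit:
{"fn": "apply_moves", "kwargs": {"steps": [0,-15,4,0,0,0,-26,8,0,0,0,-32,10,0,0,0,-34,11,0,0,0,-34,11,0,0,0,-34,11,0,0,0,-34,11,0,0,0,-34,11,0,0]}}

```text
t: 29.5
ee_pos: [0.5547, 0.0299, 0.3409]
eef_rot: [0.623, 0.782, 0.0, 0.0]
contact_force: [-0.3, 1.2, -1.7]
grip_width: 0.0118
```

```bash
python3 w.py w21; python3 - <<'E'
from h import *
i=grab_frame('side');crop(i,220,50,200,200,4,'s17')
s=state();print(s['grip_width'],s['contact_force'],s['ee_pos'])
i=cv2.imread('pics/w21.png');crop(i,220,100,220,180,3.5,'w21c')
go(.5585,.031,.34,.225)
E
```

```text
[0.5547 0.0299 0.3409] 29.55 0.0023576264916248743
0.011008660264871078 [-0.4283  0.0392 -1.9661] [0.5548 0.0297 0.3408]
TCP [0.5548 0.0297 0.3408] shift mm [0.4 3.9 0.8] dist 4.0 jaw now 0.226 turn about tool z 0.001
```

View pics/w21c.png

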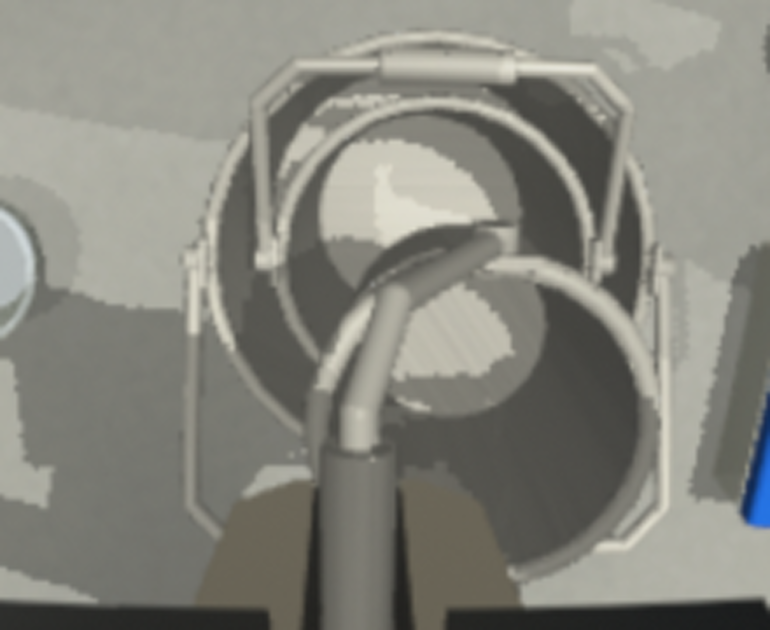

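View pics/s17.png

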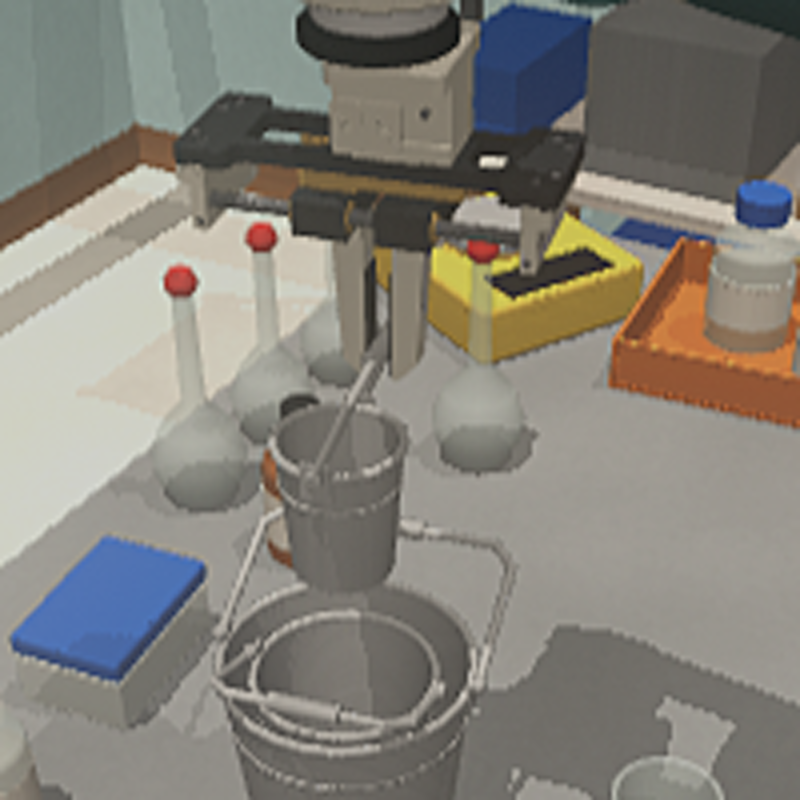

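```bash
python3 - <<'E'
from h import *
T=np.load('pics/w21.npy');c=cam('wrist',T)
P=lambda u,v:(220+u/3.5,100+v/3.5)
rel=lambda p:(T[:3,:3].T@(p-T[:3,3]))*1000
def circ(px,z):
    pts=np.array([rel(onz(c,*P(*p),z))[:2] for p in px]);A=np.c_[2*pts,np.ones(len(pts))];s=np.linalg.lstsq(A,(pts**2).sum(1),rcond=None)[0];return s[:2],np.sqrt(s[2]+s[:2]@s[:2])
print('mid rim',circ([(280,240),(302,172),(348,122),(430,103),(520,127),(570,180),(590,240),(288,290),(315,350)],.108))
print('mid floor',circ([(322,215),(345,150),(400,118),(450,118),(500,155),(517,210)],.006))
z=.3409+.008-.064
print('rim',circ([(310,415),(655,415),(600,300),(540,262),(330,360),(620,510),(530,575)],z))
print('floor',circ([(545,325),(530,370),(500,400),(455,417),(410,405),(540,290)],z-.085))
E
```

```text
mid rim (array([ 3.3741, 29.647 ]), np.float64(56.78001265070294))
mid floor (array([ 3.3332, 30.    ]), np.float64(44.77291020801823))
rim (array([ 1.6836, 27.8243]), np.float64(36.30492953310739))
floor (array([ 1.3035, 27.9198]), np.float64(26.77781866112902))
```

Emit:
{"fn": "apply_moves", "kwargs": {"steps": [0,2,2,0,0,0,2,2,8,0,0,2,2,20,0,0,2,2,34,0,0,2,2,48,0,0,2,2,63,0,0,2,2,78,0,0,2,2,93,0,0,2,2,105,0,0,2,2,113,0,0,2,2,118,0,0,2,2,120,0]}}

```text
t: 30.6
ee_pos: [0.5564, 0.0317, 0.2199]
eef_rot: [0.623, 0.782, -0.0, -0.0]
contact_force: [0.5, 0.0, -1.2]
grip_width: 0.0116
```

```bash
python3 w.py w22; python3 - <<'E'
from h import *
i=cv2.imread('pics/w22.png');crop(i,220,100,220,180,3.5,'w22c')
print(state()['contact_force'])
E
```

```text
[0.5564 0.0317 0.2199] 30.65 0.015223868610940473
[ 0.5088 -0.0864 -1.9235]
```

View pics/w22c.png

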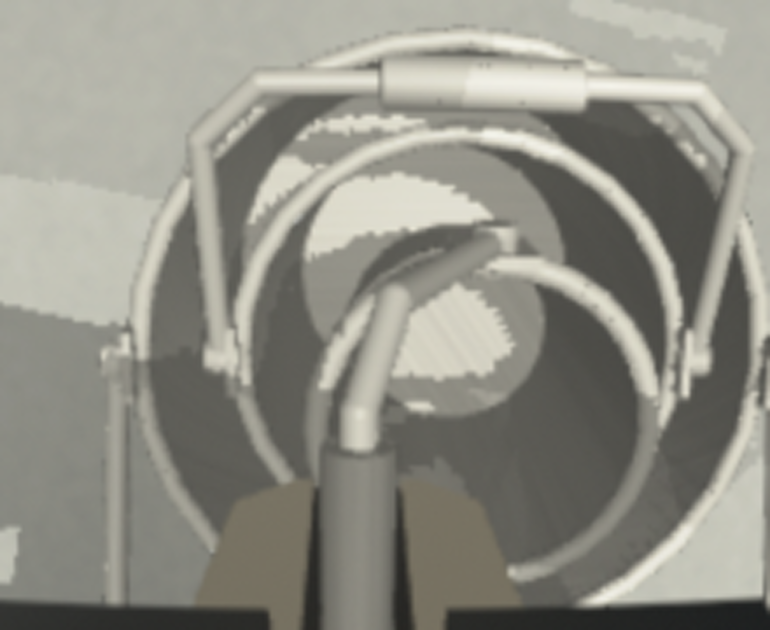

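Emit:
{"fn": "apply_moves", "kwargs": {"steps": [0,0,0,6,0,0,0,0,15,0,0,0,0,25,0,0,0,0,35,0,0,0,0,44,0,0,0,0,51,0,0,0,0,56,0,0,0,0,59,0,0,0,0,61,0,0,0,0,63,0,0,0,0,63,0]}}

```text
t: 31.57
ee_pos: [0.5565, 0.0317, 0.1576]
eef_rot: [0.623, 0.782, 0.0, 0.0]
contact_force: [0.4, -0.8, -1.6]
grip_width: 0.0116
```

Emit:
{"fn": "apply_moves", "kwargs": {"steps": [0,0,0,1,0,0,0,0,2,0,0,0,0,3,0,0,0,0,3,0]}}

```text
t: 31.9
ee_pos: [0.5566, 0.0317, 0.155]
eef_rot: [0.623, 0.782, 0.0, 0.0]
contact_force: [-1.3, 0.4, 1.2]
grip_width: 0.0114
```

Emit:
{"fn": "apply_moves", "kwargs": {"steps": [0,0,0,1,0,0,0,0,2,0,0,0,0,2,0]}}

```text
t: 32.15
ee_pos: [0.5567, 0.0316, 0.1533]
eef_rot: [0.623, 0.782, 0.0, 0.0]
contact_force: [-1.3, -1.3, 5.0]
grip_width: 0.0116
```

```bash
python3 w.py w23; python3 - <<'E'
from h import *
i=cv2.imread('pics/w23.png');crop(i,220,100,220,180,3.5,'w23c')
i=grab_frame('side');crop(i,220,80,200,200,4,'s18')
print(state()['contact_force'])
E
```

```text
[0.5567 0.0316 0.1533] 32.2 0.0013083856299975207
[-1.5122 -0.7992  5.2285]
```

View pics/w23c.png

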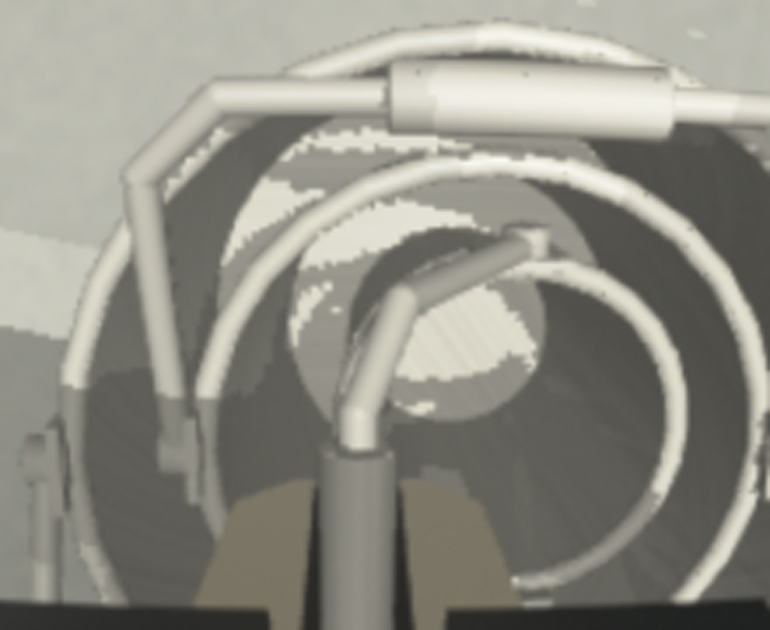

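View pics/s18.png

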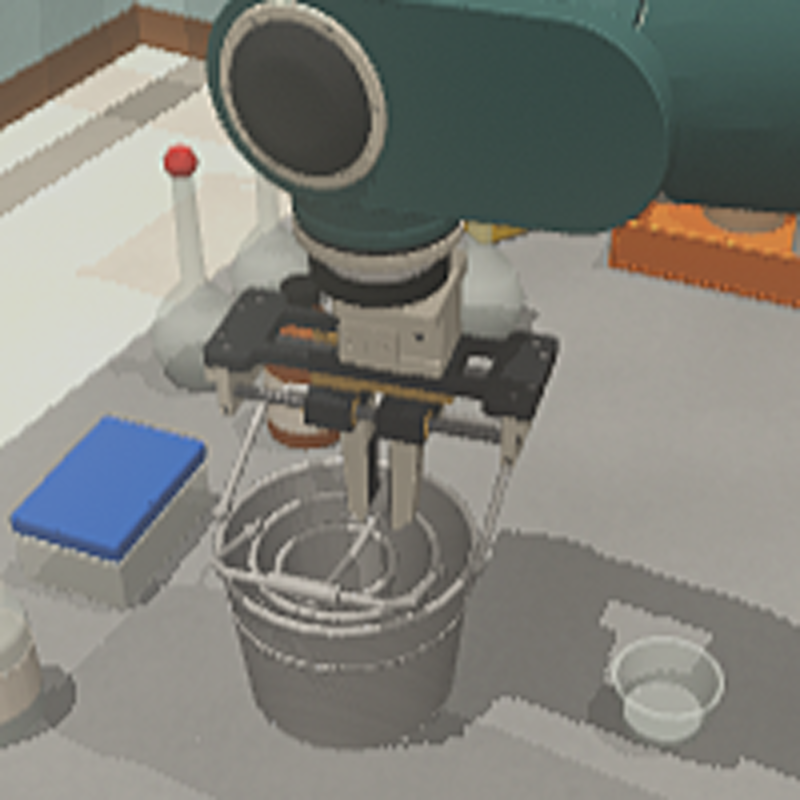

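Emit:
{"fn": "apply_moves", "kwargs": {"steps": [0,0,0,-1,0,0,0,0,-1.5,0,34,0,0,-1.5,0,34,0,0,-1.5,0,34,0,0,-1.5,0,34,0,0,-1.5,0,34,0,0,-1.5,0,34,0,0,-1.5,0,34,0,0,-1.5,0,34,0,0,-1.5,0]}}

```text
t: 33.08
ee_pos: [0.5565, 0.0317, 0.1541]
eef_rot: [0.623, 0.782, 0.0, -0.0]
contact_force: [-0.3, -0.4, -0.4]
grip_width: 0.0337
```

```bash
python3 w.py w24; python3 - <<'E'
from h import *
i=cv2.imread('pics/w24.png');crop(i,220,100,220,180,3.5,'w24c')
print(state()['contact_force'],state()['grip_width'])
E
```

```text
[0.5565 0.0317 0.1541] 33.1333 0.0014499506194753367
[-0.0448 -0.2801  0.6736] 0.03366078171721616
```

View pics/w24c.png

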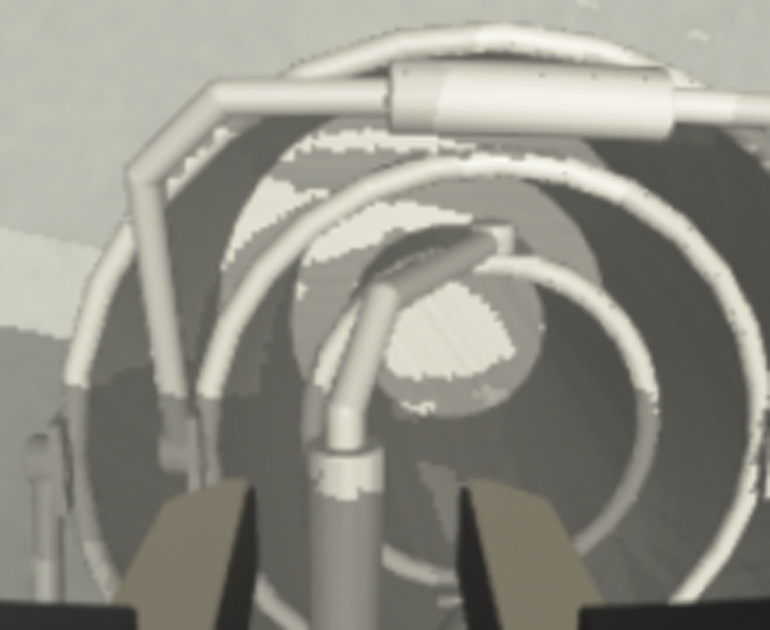

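Emit:
{"fn": "apply_moves", "kwargs": {"steps": [34,0,0,-20,0,34,0,0,-45,0,0,0,10,-45,0,0,0,25,-45,0,0,0,29,-45,0,0,0,29,-45,0,0,0,29,-45,0,0,0,29,-45,0,0,0,29,-45,0]}}

```text
t: 33.88
ee_pos: [0.5843, 0.0381, 0.199]
eef_rot: [0.623, 0.782, -0.0, -0.0]
contact_force: [0.6, 0.7, 0.1]
grip_width: 0.0002
```

```bash
python3 w.py w25; python3 - <<'E'
from h import *
print(state()['grip_width'])
E
```

```text
[0.5843 0.0381 0.199 ] 33.9333 0.003993377966451705
0.0002760725162992664
```

View pics/w25.png

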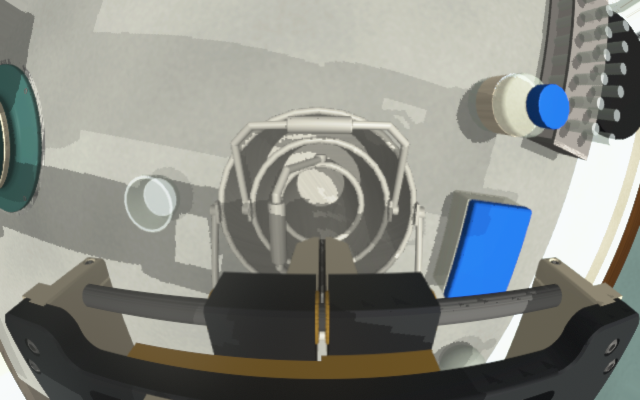

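Emit:
{"fn": "apply_moves", "kwargs": {"steps": [0,0,0,15,0,0,0,0,32,0,0,0,0,39,0,0,0,-5,39,0,0,0,-10,40,0,0,0,-15,43,0,0,0,-20,47,0,0,0,-25,52,0,0,0,-30,57,0,0,0,-34,62,0,0,0,-38,67,0,0,0,-38,67,0]}}

```text
t: 34.93
ee_pos: [0.5467, 0.0295, 0.1309]
eef_rot: [0.623, 0.782, -0.0, -0.001]
contact_force: [0.7, -0.1, -0.9]
grip_width: 0.0008
```

```bash
python3 w.py w26; python3 - <<'E'
from h import *
print(state()['grip_width'],state()['contact_force'])
i=cv2.imread('pics/w26.png');crop(i,200,80,240,200,3,'w26c')
E
```

```text
[0.5467 0.0295 0.1309] 34.9833 0.02498713780173232
0.0007384022806495991 [ 0.3982 -0.2304  0.436 ]
```

View pics/w26c.png

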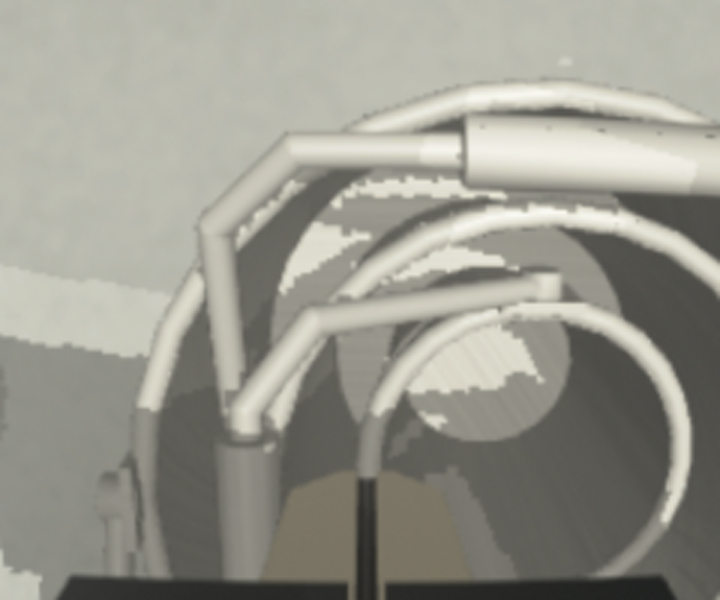

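Emit:
{"fn": "apply_moves", "kwargs": {"steps": [0,0,3,-3,0,0,0,6,-20,0,0,0,6,-55,0,0,0,6,-95,0,0,0,6,-135,0,0,0,6,-175,0,0,-20,6,-210,0,0,-50,6,-230,0,0,-80,6,-240,0,0,-80,6,-240,0,0,-80,6,-240,0]}}

```text
t: 35.9
ee_pos: [0.572, -0.048, 0.3729]
eef_rot: [0.624, 0.781, 0.0, 0.0]
contact_force: [0.4, 0.1, -0.3]
grip_width: 0.0006
```

```bash
python3 w.py w27; python3 - <<'E'
from h import *
print(state()['contact_force'])
i=grab_frame('side');crop(i,220,120,200,160,4,'s19')
i=cv2.imread('pics/w27.png');crop(i,210,30,220,180,3.5,'w27c')
i=grab_frame('top');cv2.imwrite('pics/t3.png',i)
E
```

```text
[ 0.572  -0.048   0.3729] 35.95 0.02445861421744717
[-0.3141  0.2583 -1.0086]
```

View pics/w27.png

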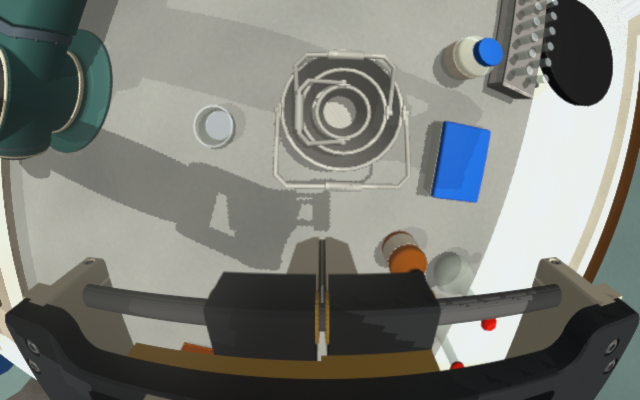

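View pics/w27c.png

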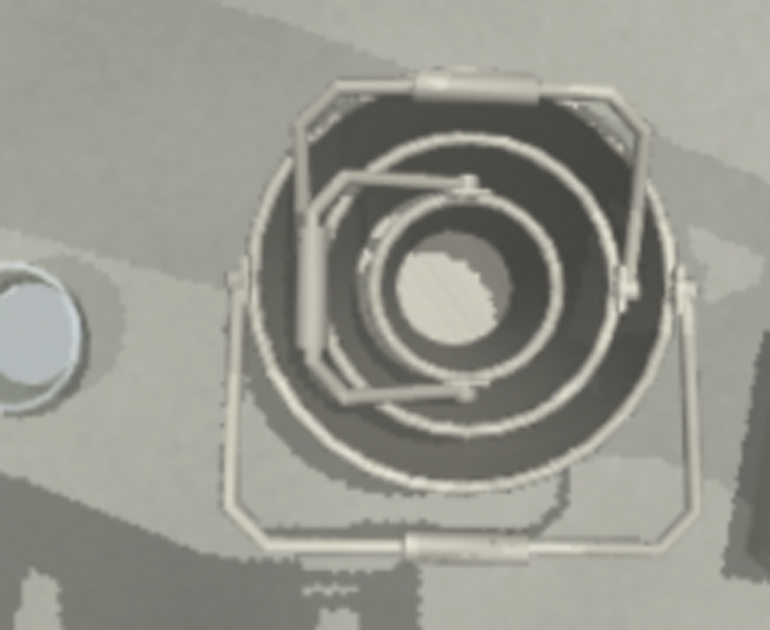

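View pics/s19.png

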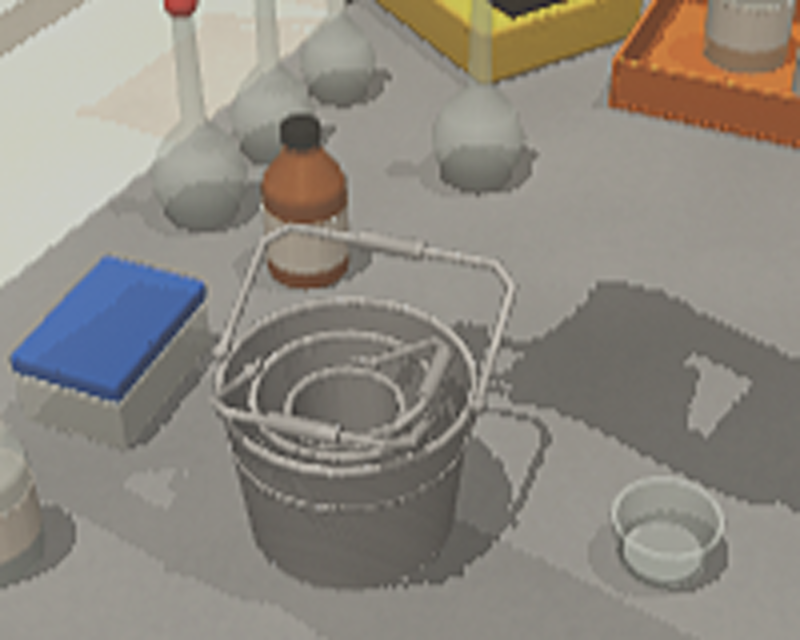

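```bash
python3 - <<'E'
from h import *
T=np.load('pics/w27.npy');c=cam('wrist',T)
P=lambda u,v:(210+u/3.5,30+v/3.5)
def circ(px,z):
    pts=np.array([onz(c,*P(*p),z)[:2] for p in px]);A=np.c_[2*pts,np.ones(len(pts))];s=np.linalg.lstsq(A,(pts**2).sum(1),rcond=None)[0];return s[:2],np.sqrt(s[2]+s[:2]@s[:2])
L=circ([(250,280),(675,280),(460,490),(290,410),(640,400),(590,110)],.12)
M=circ([(620,280),(470,135),(465,433),(350,380),(580,380),(580,180),(385,165)],.108)
S=circ([(372,285),(562,285),(470,192),(468,380),(400,350),(535,350),(535,220)],.094)
print('L',L,'M',M,'S',S,np.linalg.norm(L[0]-M[0]),np.linalg.norm(M[0]-S[0]))
print('small floor',circ([(397,285),(512,285),(455,232),(450,345)],.009))
for n,uv,C,z,r in [('L',(467,547),L,.12,.1),('M',(478,88),M,.108,.078),('S',(312,288),S,.094,.07)]:
    C=np.r_[C[0],z];b,D=bar_solve(c,P(*uv),C,r);print(n,b[0],D,'lean',np.arctan2(np.linalg.norm((b[0]-C)[:2]),b[0][2]-z))
E
```

```text
L (array([0.581 , 0.0398]), np.float64(0.0807927663139967)) M (array([0.5843, 0.0389]), np.float64(0.058139537963222035)) S (array([0.5843, 0.0385]), np.float64(0.0376659589352679)) 0.0034486793811914873 0.0003956453716553742
small floor (array([0.5845, 0.0371]), np.float64(0.027235469507112323))
L [ 0.6021 -0.0532  0.1501] 4.517540365955863e-05 lean 1.264701301322774
M [0.5687 0.1082 0.1401] 0.0003354334920600832 lean 1.147216366642215
S [0.5272 0.0244 0.1319] 0.001130957467473409 lean 0.9980731000604056
```

```bash
python3 -c "
from plant import hand_in,state
print(hand_in(), state()['t'])"
```

```text
the job is handed in; nothing more can be done
the job is handed in; nothing more can be done
```

The three pails are nested where the large pail stands, and I handed the job in at about 36 s of the 72 s allowed. `hand_in()` gave no verdict.

**What I did:** I pushed the large bail over and carried the middle pail by its bar into the large one. I let it go once it stood on the floor and laid its bail to the other side. I then lifted the small pail by its bar so that it swung upright, lowered it into the middle pail, let go, and laid its bail over.

**Last checks (wrist camera, arm clear at z = 0.37 m):**

| Check | Measured | Limit |
|---|---|---|
| Middle pail axis from large pail axis | 3.4 mm | 22 mm |
| Small pail axis from middle pail axis | about 0.4 mm | 22 mm |
| Large bail lean | 1.26 rad | over 0.7 |
| Middle bail lean | 1.15 rad | over 0.7 |
| Small bail lean | 1.00 rad | over 0.7 |

- **Heights:** the rim sizes match pails standing flat on each other's floors.
- **Large pail:** it moved about 2 mm at most.
- **Bystanders:** all looked untouched in the final side and wrist pictures, but I did not re-measure them.

**What went wrong on the way:**
- A push sequence with the wrong number of values was refused. The next move then passed over the large bail, so I pushed it from the other side.
- Swinging the middle bail upright on the bench, gripped and then with an open finger, tilted the pail by about 20 degrees. I lifted it from there, and it hung plumb.
- The press when setting each pail down reached about 5 N before I opened the fingers.
- Side and wrist estimates of the small bar's height differed by up to 8 mm. I used the lower one, and the grasp held.

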